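Walk the bar weight off a panel press and unload it

ROBOT

A 7-joint arm with a two-finger parallel gripper is mounted at the origin on the work surface. World frame = base frame: x ahead of the robot, y to its left, z up, the work surface at z = 0. Lengths are in m, angles in rad, forces in N, time in s.
With the tool pointing down it reaches from about 0.425 to 1.025 m from the base axis. Payload 9.4 kg.
Tool frame: the origin (TCP) lies at the very end of the fingers, on their centre line; the grasp point (between the pads) lies 19 mm behind it; z points along the fingers, y is the direction in which the jaws open and shut (so a half turn about z gives the same grasp; the last joint's range is limited). The gripper opens to 85 mm and grips with 20 to 120 N. Pads are 22 mm wide; open, the fingers measure 114 mm over their backs; the gripper's body (76 mm by 85 mm) begins 54 mm behind the grasp point. The pads swing forward as they close: fully open they stand 13 mm farther back than shut.
Start: joints at [-1.361, 0.599, -0.003, 1.599, 0.002, 0.943, -0.08], TCP at [0.205, 0.695, 0.231] pointing down, gripper open.
Joint ranges: [-2.57, 2.57], [-0.35, 1.97], [-1.29, 1.29], [0.11, 2.56], [-1.05, 4.19], [0.11, 1.86], [-2.63, 2.63]. Speed limits (rad/s): [2.22, 2.22, 3.01, 3.01, 3.14, 3.14, 3.14].

INTERFACE

Orientations are given as a 3x3 rotation matrix whose columns are the frame's x, y, z axes.
In Python, from cell import telemetry, imaging, job gives the robot as it stands. The module is installed in compiled form; this text tells all that it offers.
- The arm moves only by the tool servo_tool, never from a script. Its argument "steps" is a list of rows, each an object of numbers: "hand": the closure, from 0 (fully open) to 1 (shut); "x", "y", "z": the shift along the tool's x, y, z in cm; "turn": the turn about the tool's z in rad. In form: [{"hand": .., "x": .., "y": .., "z": .., "turn": ..}, ...]. A call has 1 to 5 rows; each row shifts and turns the pose as measured when the row begins, along the tool's axes as they then stand; what a row does not reach is not made up. A row lasts 1/8 s, in which the tool goes at most 62.5 mm and 10.7 degrees, less where a joint would pass 70% of its speed; a pose out of reach is approached as far as the arm can. A call with a gripper value outside its range is refused whole. The fingers move at their own pace and stop on an object; "force" is the grip in N (left out, the last holds). Time passes only in rows, so rows that do not move let the fingers close. It gives the time, the measured TCP pose, the force and the opening at its end, in the units of the state.
- telemetry.get_state(): the state, without advancing time (a new reading comes with each control period).
- imaging.grab_frame(name): name is "side" or "top" or "wrist"; returns the picture (384x512x3 uint8, red, green, blue); there is no depth.
- imaging.get_calibration(name): a dict with "vertical_fov" (degrees; the focal length in pixels is half the picture's height over the tangent of half this angle, whatever the lens; pixels are square), "cx", "cy" (the principal point, pixels), "k1" (the pictures are not rectified: a ray, as slopes to the right and down, at radius r is drawn at 1 + k1 r^2 times it, then the intrinsics apply), "position" and "rotation" of the camera in the world. Camera axes: x right, y down, z forward; pixel columns grow to the right and rows downward; lengths in m; the calibration is good to about 2 mm. A picture is of the moment at which its call begins: read the wrist's pose just before it. get_calibration takes no time and is no camera call; for the wrist camera it gives the pose at the moment of the call.
- job.finish_job(): hands the job in, once; it reports no verdict.
Trained networks look in the newest picture that a camera, given by its name, has taken for a name from the list of things; names that differ only in an ending like _2 or _b are one class to them, and where a whole thing is asked for, a point or a joint stands for the part that bears it (a point fixed in the world has none). Each returns a list of dicts, best first, with "p" (0 to 1); they miss things now and then, are a little off and sometimes report something else, mostly with a low value. They report only what shows in the picture. A call takes as long as a camera call. They do not tell look-alikes from the thing itself.
- imaging.boxes_of(target, camera): "at" ([x, y, z] in m, in the coordinates of the camera as it stood for that picture, good to about 4 mm: the middle of the surface that is visible of it).
- imaging.landmark_of(target, camera): "at" ([x, y, z] in m, in the coordinates of the camera as it stood for that picture, good to about 4 mm: a listed point, or the origin of a listed thing).
The state is a dict: "time_s": time; "q": joint angles; "qvel": joint speeds; "effort": joint torques, N m; "ee_pos": TCP position; "ee_rot": TCP orientation; "wrist_force": force on the tool from outside, world axes, zero at the start; "moment": the same for the moment, N m; "grip_width": finger opening in m.
Only numpy, scipy, OpenCV 4.12 (cv2) and the standard library are available. Lean on these libraries where they do the work, as an engineer would, in place of code of your own. Each camera call takes 0.05 s, during which the arm holds its last target.

TASK

The little painted panel in the press has set and wants taking out. Walk the steel bar weight end over end along the press, twice over - stand it up on its leading end, lower it gently beyond, then the same again about its other end - so that one end always stays on the press and it never topples, until it lies flat on the bare part of the bed, clear of the hinged cover. Then swing the cover open past upright and leave it open, lift the panel out and lay it flat, painted side up, in the shallow black tray, without disturbing the eraser, marker, glue bottle or tape roll.

Things in the scene. Friction and masses are not known exactly. Their poses are not given: they have to be found in the camera images.
- press: Panel press, fixed: a beech bed 150 mm (x) by 480 mm (y), 30 mm high, on the desk; origin at the centre of its underside, x away from the robot, y along the bed. Its -y part holds a well under a hinged cover, flush with the bed's top, that reaches from y = -230 to -25 mm. The well is 110 mm (x -60 to 50) by 185 mm (y -220 to -35), its floor 5 mm above the desk.
- weight: Solid steel bar weight, loose, about 0.86 kg: 30 mm wide (x), 110 long (y), 34 high (z), origin at the centre of its underside. It starts lying on the cover, roughly along the press's y axis, its +y end leading. It stands safely on either square end. Each turn about its leading bottom edge stands it on the next 34 mm, then lays it on the 110 mm beyond: 144 mm further.
- landing (a point): Centre of the bare flat part of the bed, on its top, 30 mm above the desk: 150 mm (x) by 264 mm (y), from the cover's edge to the press's +y end. There the weight goes, anywhere clear of the cover; two turns take it there.
- weight_a (a point): Centre of the weight's -y end face (the trailing end at first), 17 mm above the bed when lying.
- weight_b (a point): Centre of the weight's +y end face (the leading end at first), 17 mm above the bed when lying.
- axle_a (a point): Middle of the axle through the weight's -y end, 14 mm from the end face and at half height. It carries a round flat-faced finger knob on either side of the bar, 19 mm across, 42 mm over both faces. The knobs turn freely: pinched by them the bar swings about the axle while the gripper keeps its own direction.
- axle_b (a point): The same axle and pair of knobs at the weight's +y end.
- cover (a joint): Hinge angle of the plywood cover, 0 shut, growing as its front edge (the side towards the robot) rises; upright at 1.57, stop at 1.85 rad. A stiff hinge (about 0.32 N m friction) holds it wherever it is left. The cover is 155 mm deep, 205 mm long, 8 mm thick, 0.22 kg.
- cover_handle (a point): Middle of the cover's steel bow handle near its front edge: a round bar 10 mm thick and 96 mm long parallel to the press's y axis, its centre 35 mm above the cover's top, on two legs; room for fingers under and beside it. It lies 148 mm from the hinge line.
- cover_hinge (a point): Middle of the cover's hinge line, which runs parallel to the press's y axis along the far side of the well, 26 mm above the desk.
- panel: Small wooden picture panel, loose, about 75 g: 46 mm wide (x), 150 long (y), 16 thick (z), origin at the centre of its underside, z out of the painted face. It lies painted side up on the well's floor, hidden by the cover at first, its top 9 mm below the bed's top, along the press's y axis, about 30 mm clear on either long side.
- tray: Shallow black tray, fixed, open on top: 200 mm (x) by 122 mm (y) by 16 mm high outside, walls and floor 4 mm, origin at the centre of its underside. The panel goes in with its length along the tray's x axis (either way round). It stands to the left or right of the press; a sketchbook lies on the other side.
- eraser: White eraser 24 x 62 x 13 mm on the desk in front of the press; leave alone.
- marker: Marker pen 140 mm long lying on the desk in front of the press; leave alone.
- glue_bottle: White glue bottle, 52 mm across, 130 mm high, on the desk just behind the press; leave alone.
- tape_roll: Roll of tape lying flat, 80 mm across, 24 mm high, on the desk just behind the press; leave alone.
Mind the look-alikes: they are no part of the job. There is more than one size of the weight; the job needs the smallest. Leave any purple look-alike of the tray alone.

How it is judged:
By the outcome, as a careful person would: the job done as asked, in the order asked, and still so for the second after the job is handed in, with the robot touching nothing.
It also fails if it takes over 69 s, if anything falls off the work surface, if the arm or the gripper's body presses on something with over 40 N, if the wrist force passes 120 N, or if a joint passes its speed limit or range.

## Working session

There is one attempt and no reset: what is moved stays moved. The work goes in short steps, Python scripts to look and compute and a tool call to move; the robot and the scene stay as the last step left them, time stands still between calls to the robot, and variables do not carry over. Pictures are saved under pics/ and viewed, and the job is handed in when it is done.

Besides the shell and the picture viewer there is one more tool, called after ">>>" by a JSON object that holds its "api" and its "payload". servo_tool: Moves the arm, as the interface text tells. Its arguments: {"type":"object","properties":{"steps":{"type":"array","items":{"type":"object","properties":{"hand":{"type":"number"},"x":{"type":"number"},"y":{"type":"number"},"z":{"type":"number"},"turn":{"type":"number"}}}},"force":{"type":"number"}},"required":["steps"]}

```bash
ls; mkdir -p pics; cat > h.py <<'E'
import numpy as np,cv2
from cell import telemetry,imaging,job
def grab(cam,name):
    im=imaging.grab_frame(cam); cv2.imwrite('pics/'+name+'.png',im[:,:,::-1]); return im
def w(cam,p,c=None):
    c=c or imaging.get_calibration(cam); return np.array(c['position'])+np.array(c['rotation'])@np.array(p)
def proj(cam,P,c=None):
    c=c or imaging.get_calibration(cam); q=np.array(c['rotation']).T@(np.array(P)-np.array(c['position']))
    s=q[:2]/q[2]; s=s*(1+c['k1']*(s@s)); f=192/np.tan(np.radians(c['vertical_fov']/2)); return np.array([c['cx'],c['cy']])+f*s
def st():
    s=telemetry.get_state(); print(round(s['time_s'],3),np.round(s['ee_pos'],4),np.round(s['wrist_force'],1),round(s['grip_width'],4)); print(np.round(s['ee_rot'],3).tolist(),np.round(s['q'],2)); return s
def find(t,cam,kind='l',n=4):
    r=(imaging.landmark_of if kind=='l' else imaging.boxes_of)(t,cam)
    for d in r[:n]:
        P=w(cam,d['at']); print(t,cam,kind,round(d['p'],2),np.round(P,4),np.round(proj(cam,P)))
    return r
E
python3 - <<'E'
from h import *
st()
for c in('top','side','wrist'):
    k=imaging.get_calibration(c);print(c,k['vertical_fov'],np.round(k['position'],3),np.round(k['rotation'],2).tolist())
    grab(c,c+'0')
for c in('top','side'):
    for t in('weight','weight_a','weight_b','axle_a','axle_b','cover_handle','cover_hinge','press','tray'): find(t,c)
st()
E
```

```text
pics
0.0 [0.2049 0.6949 0.2304] [ 0.5 -0.3 -0.2] 0.0855
[[-0.959, 0.283, -0.0], [0.283, 0.959, -0.002], [-0.0, -0.002, -1.0]] [-1.36  0.6  -0.    1.6   0.    0.94 -0.08]
top 44.635784974279005 [ 0.356 -0.12   1.524] [[0.02, -0.99, 0.1], [-1.0, -0.02, -0.01], [0.01, -0.1, -0.99]]
side 51.227366945189104 [0.153 0.765 1.004] [[-0.92, -0.29, 0.27], [-0.39, 0.64, -0.66], [0.01, -0.71, -0.7]]
wrist 59.312100284660936 [0.137 0.717 0.373] [[0.28, 0.92, 0.27], [0.96, -0.27, -0.08], [-0.0, 0.28, -0.96]]
weight top l 0.91 [ 0.72   -0.2     0.0263] [275. 130.]
weight top l 0.79 [ 0.2891 -0.185   0.0249] [267. 263.]
weight top l 0.78 [ 0.5292 -0.2046  0.0457] [275. 187.]
weight top l 0.77 [ 0.2605 -0.2508  0.0013] [287. 272.]
weight_a top l 0.91 [ 0.72   -0.2     0.0263] [275. 130.]
weight_a top l 0.79 [ 0.2891 -0.185   0.0249] [267. 263.]
weight_a top l 0.78 [ 0.5292 -0.2046  0.0457] [275. 187.]
weight_a top l 0.77 [ 0.2605 -0.2508  0.0013] [287. 272.]
weight_b top l 0.91 [ 0.72   -0.2     0.0263] [275. 130.]
weight_b top l 0.79 [ 0.2891 -0.185   0.0249] [267. 263.]
weight_b top l 0.78 [ 0.5292 
[... 1979 characters left out ...]
ndle side l 0.83 [ 0.4458 -0.1445  0.0652] [280. 189.]
cover_hinge side l 0.71 [ 0.5978 -0.1383  0.0238] [239. 186.]
cover_hinge side l 0.68 [ 0.4859 -0.4169  0.0026] [295. 153.]
cover_hinge side l 0.39 [ 3.843e-01 -2.577e-01  3.000e-04] [307. 186.]
cover_hinge side l 0.32 [ 0.5227 -0.1518  0.0261] [260. 189.]
press side l 0.74 [ 5.206e-01 -1.330e-02  2.000e-04] [244. 222.]
tray side l 0.83 [ 0.3503 -0.6617  0.0036] [344. 128.]
tray side l 0.72 [ 0.4859 -0.4173  0.0015] [295. 153.]
tray side l 0.17 [ 0.596  -0.1376  0.0225] [239. 187.]
1.05 [0.2051 0.6954 0.2313] [ 0.  -0.  -0.6] 0.0854
[[-0.959, 0.283, 0.0], [0.283, 0.959, 0.0], [-0.0, 0.0, -1.0]] [-1.36  0.6  -0.    1.6   0.    0.94 -0.08]
```

View pics/top0.png

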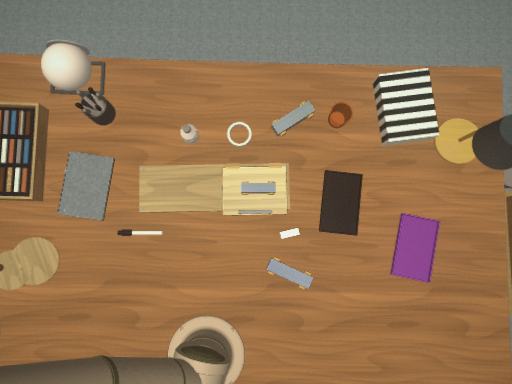

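View pics/side0.png

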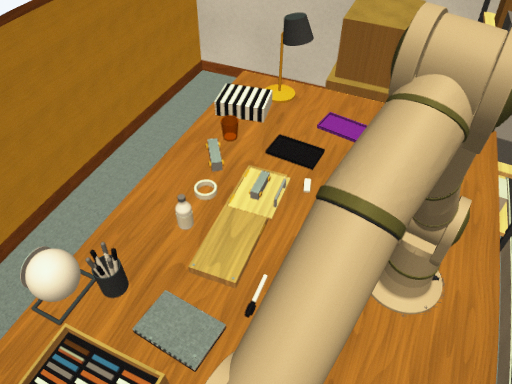

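```bash
python3 - <<'E'
import cv2
a=cv2.imread('pics/top0.png')[90:290,160:440]; cv2.imwrite('pics/topc.png',cv2.resize(a,None,fx=2.8,fy=2.8,interpolation=2))
a=cv2.imread('pics/side0.png')[120:290,150:350]; cv2.imwrite('pics/sidec.png',cv2.resize(a,None,fx=3.5,fy=3.5,interpolation=2))
E
```

```text
(no output)
```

View pics/topc.png

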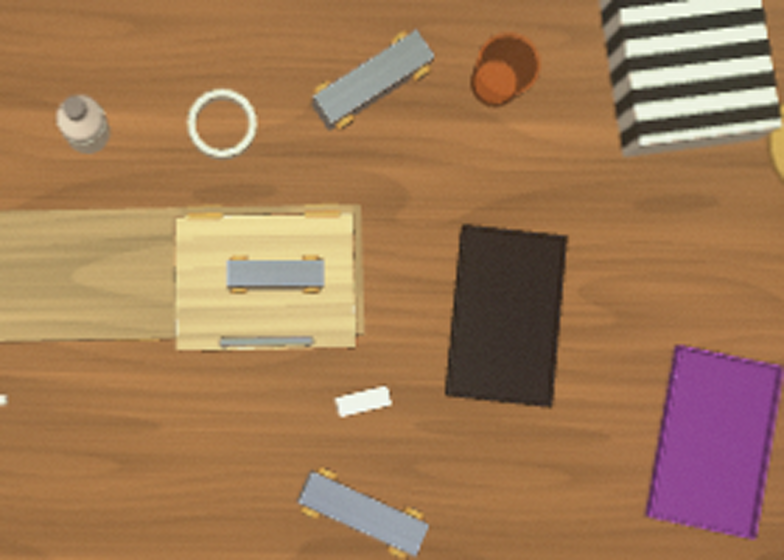

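View pics/sidec.png

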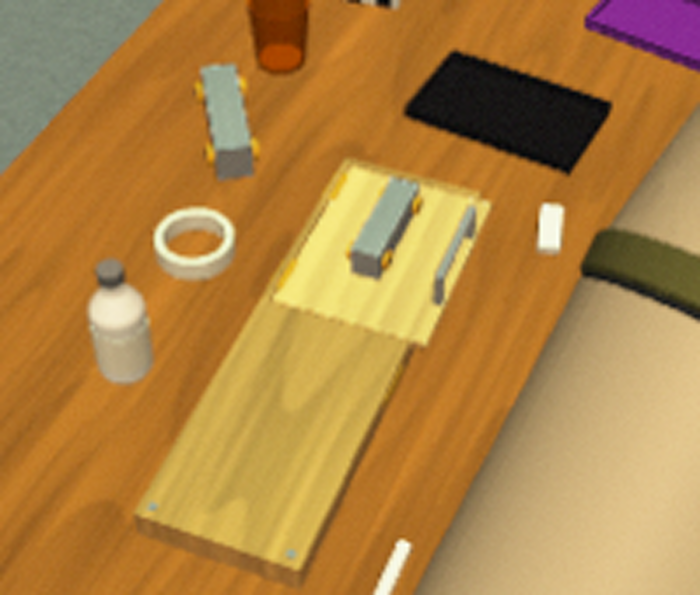

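```bash
cat >> h.py <<'E'
def plan(target,yaw=None,n=5,maxmm=60,arc=None):
    """rows from present pose to target; yaw = azimuth of tool y (rad)."""
    s=telemetry.get_state(); p=np.array(s['ee_pos']);R=np.array(s['ee_rot'])
    a=np.arctan2(R[1,1],R[0,1]); 
    da=0 if yaw is None else (yaw-a+np.pi)%(2*np.pi)-np.pi
    d=np.array(target)-p
    k=max(int(np.ceil(np.linalg.norm(d)*1000/maxmm)),int(np.ceil(abs(da)/0.18)),1)
    out=[]
    for i in range(k):
        b=a+da*i/k
        ty=np.array([np.cos(b),np.sin(b),0]);tz=np.array([0,0,-1.]);tx=np.cross(ty,tz)
        e=d/k*100
        out.append(dict(x=round(e@tx,2),y=round(e@ty,2),z=round(e@tz,2),turn=round(-da/k,3)))
    print(k,'rows, yaw',round(a,3),'->',round(a+da,3))
    for o in out: print(o)
E
python3 - <<'E'
from h import *
plan([0.52,0.35,0.26],0.03)
E
```

```text
8 rows, yaw 1.284 -> 0.03
{'x': np.float64(-5.0), 'y': np.float64(-3.03), 'z': np.float64(-0.36), 'turn': np.float64(0.157)}
{'x': np.float64(-5.41), 'y': np.float64(-2.21), 'z': np.float64(-0.36), 'turn': np.float64(0.157)}
{'x': np.float64(-5.69), 'y': np.float64(-1.34), 'z': np.float64(-0.36), 'turn': np.float64(0.157)}
{'x': np.float64(-5.83), 'y': np.float64(-0.43), 'z': np.float64(-0.36), 'turn': np.float64(0.157)}
{'x': np.float64(-5.82), 'y': np.float64(0.48), 'z': np.float64(-0.36), 'turn': np.float64(0.157)}
{'x': np.float64(-5.68), 'y': np.float64(1.38), 'z': np.float64(-0.36), 'turn': np.float64(0.157)}
{'x': np.float64(-5.39), 'y': np.float64(2.25), 'z': np.float64(-0.36), 'turn': np.float64(0.157)}
{'x': np.float64(-4.97), 'y': np.float64(3.07), 'z': np.float64(-0.36), 'turn': np.float64(0.157)}
```

>>> {"api": "servo_tool", "payload": {"steps": [{"hand": 0.3,"x": -5,"y": -3,"z": -0.4,"turn": 0.157},{"hand": 0.3,"x": -5.4,"y": -2.2,"z": -0.4,"turn": 0.157},{"hand": 0.3,"x": -5.7,"y": -1.3,"z": -0.4,"turn": 0.157},{"hand": 0.3,"x": -5.8,"y": -0.4,"z": -0.4,"turn": 0.157},{"hand": 0.3,"x": -5.8,"y": 0.5,"z": -0.4,"turn": 0.157}], "force": 40}}

```text
time_s: 1.68
ee_pos: [0.4015, 0.4782, 0.2506]
ee_rot: [[-0.466, 0.885, -0.002], [0.885, 0.466, 0.003], [0.004, -0.0, -1.0]]
wrist_force: [0.2, 0.3, 0.5]
grip_width: 0.0599
```

```bash
python3 - <<'E'
from h import *
st()
plan([0.5,-0.05,0.26],0.03)
E
```

```text
1.675 [0.4015 0.4782 0.2506] [0.2 0.3 0.5] 0.0599
[[-0.466, 0.885, -0.002], [0.885, 0.466, 0.003], [0.004, -0.0, -1.0]] [-1.11  0.46  0.22  1.83 -0.13  0.86 -0.34]
9 rows, yaw 0.484 -> 0.03
{'x': np.float64(-5.7), 'y': np.float64(-1.76), 'z': np.float64(-0.1), 'turn': np.float64(0.05)}
{'x': np.float64(-5.78), 'y': np.float64(-1.47), 'z': np.float64(-0.1), 'turn': np.float64(0.05)}
{'x': np.float64(-5.85), 'y': np.float64(-1.18), 'z': np.float64(-0.1), 'turn': np.float64(0.05)}
{'x': np.float64(-5.9), 'y': np.float64(-0.88), 'z': np.float64(-0.1), 'turn': np.float64(0.05)}
{'x': np.float64(-5.94), 'y': np.float64(-0.58), 'z': np.float64(-0.1), 'turn': np.float64(0.05)}
{'x': np.float64(-5.96), 'y': np.float64(-0.28), 'z': np.float64(-0.1), 'turn': np.float64(0.05)}
{'x': np.float64(-5.97), 'y': np.float64(0.02), 'z': np.float64(-0.1), 'turn': np.float64(0.05)}
{'x': np.float64(-5.96), 'y': np.float64(0.32), 'z': np.float64(-0.1), 'turn': np.float64(0.05)}
{'x': np.float64(-5.94), 'y': np.float64(0.62), 'z': np.float64(-0.1), 'turn': np.float64(0.05)}
```

>>> {"api": "servo_tool", "payload": {"steps": [{"hand": 0.3,"x": -5.8,"y": -1.7,"z": -0.1,"turn": 0.06},{"hand": 0.3,"x": -5.9,"y": -1.3,"z": -0.1,"turn": 0.06},{"hand": 0.3,"x": -5.9,"y": -1.0,"z": -0.1,"turn": 0.06},{"hand": 0.3,"x": -6,"y": -0.7,"z": -0.1,"turn": 0.06},{"hand": 0.3,"x": -6,"y": -0.4,"z": -0.1,"turn": 0.06}]}}

```text
time_s: 2.3
ee_pos: [0.4619, 0.1737, 0.2558]
ee_rot: [[-0.17, 0.985, 0.003], [0.985, 0.17, 0.006], [0.005, 0.004, -1.0]]
wrist_force: [1.7, 0.8, 0.6]
grip_width: 0.0596
```

>>> {"api": "servo_tool", "payload": {"steps": [{"hand": 0.3,"x": -6,"y": 0,"z": -0.1,"turn": 0.06},{"hand": 0.3,"x": -6,"y": 0.4,"z": -0.1,"turn": 0.05},{"hand": 0.3,"x": -6,"y": 0.8,"z": -0.1,"turn": 0.05},{"hand": 0.3,"x": -6,"y": 0.8,"z": -0.1,"turn": 0},{"hand": 0.3}]}}

```text
validation failed for argument at $.st...
```

```bash
python3 - <<'E'
from h import *
st()
c=imaging.get_calibration('wrist');print(c)
grab('wrist','w1')
for t in('weight','axle_a','cover_handle','cover_hinge'): find(t,'wrist')
E
```

```text
2.3 [0.4619 0.1737 0.2558] [1.7 0.8 0.6] 0.0596
[[-0.17, 0.985, 0.003], [0.985, 0.17, 0.006], [0.005, 0.004, -1.0]] [-0.74  0.3   0.35  2.11 -0.16  0.75 -0.12]
{'vertical_fov': 59.312100284660936, 'cx': 252.27384107046916, 'cy': 189.64308918006554, 'k1': -0.07116714482686233, 'position': array([0.44969021, 0.24432373, 0.39919062]), 'rotation': array([[ 0.98546381,  0.16204203,  0.05102402],
       [ 0.16982986, -0.94734218, -0.27147858],
       [ 0.00434626,  0.27619772, -0.96109101]])}
weight wrist l 0.5 [ 0.2921 -0.1917  0.0234] [ 96. 382.]
```

View pics/w1.png

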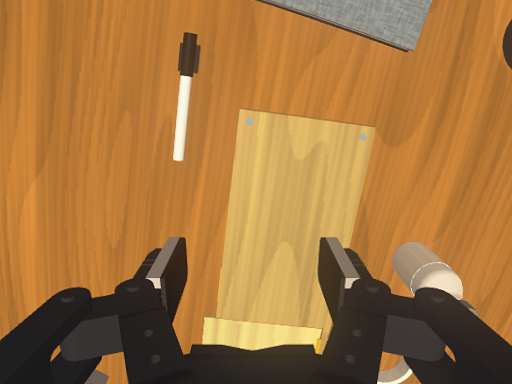

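```bash
cat >> h.py <<'E'
def back(uv,z,c):
    f=192/np.tan(np.radians(c['vertical_fov']/2)); d=(np.array(uv,float)-[c['cx'],c['cy']])/f
    s=d.copy()
    for _ in range(20): s=d/(1+c['k1']*(s@s))
    v=np.array(c['rotation'])@np.array([s[0],s[1],1]); o=np.array(c['position']); return o+v*(z-o[2])/v[2]
E
python3 - <<'E'
from h import *
c=imaging.get_calibration('wrist')
P=[back(u,0.03,c) for u in((240,109),(375,126),(217,318),(205,319),(324,330))]
for p in P: print(np.round(p,4))
print('end',np.degrees(np.arctan2(*(P[1]-P[0])[1::-1])),'edge',np.degrees(np.arctan2(*(P[2]-P[0])[1::-1]))-270, np.linalg.norm(P[1]-P[0]))
y=(P[0]+P[1])/2; print(y, proj('wrist',[.5,0,.03],c))
E
```

```text
[0.4407 0.2286 0.03  ]
[0.589  0.2368 0.03  ]
[ 0.4538 -0.0356  0.03  ]
[ 0.4386 -0.0399  0.03  ]
[ 0.5953 -0.0311  0.03  ]
end 3.1442254376364254 edge -357.17303605893005 0.14846941745977912
[0.51484687 0.23268515 0.03      ] [257.00987313 300.05917231]
```

>>> {"api": "servo_tool", "payload": {"steps": [{"hand": 0.3,"x": -6,"y": 0,"z": -0.1,"turn": 0.05},{"hand": 0.3,"x": -6,"y": 0.3,"z": -0.1,"turn": 0.05},{"hand": 0.3,"x": -6,"y": 0.5,"z": -0.1,"turn": 0.04},{"hand": 0.3,"x": -6,"y": 0.5,"z": -0.1,"turn": 0},{"hand": 0.3,"x": 0,"y": 0,"z": 0,"turn": 0}]}}

```text
time_s: 3.18
ee_pos: [0.5044, -0.0576, 0.2578]
ee_rot: [[-0.049, 0.999, 0.005], [0.999, 0.049, 0.008], [0.007, 0.006, -1.0]]
wrist_force: [-0.2, 0.6, -0.8]
grip_width: 0.0598
```

```bash
python3 - <<'E'
from h import *
st()
grab('wrist','w2')
for t in('weight','axle_a','cover_handle','cover_hinge'): find(t,'wrist')
find('axle_a','wrist','b')
E
```

```text
3.175 [ 0.5044 -0.0576  0.2578] [-0.2  0.6 -0.8] 0.0598
[[-0.049, 0.999, 0.005], [0.999, 0.049, 0.008], [0.007, 0.006, -1.0]] [-0.32  0.32  0.43  2.08 -0.2   0.77  0.29]
weight wrist l 0.95 [ 0.5219 -0.1468  0.0312] [262. 239.]
weight wrist l 0.91 [ 0.261  -0.2496 -0.0036] [ 70. 286.]
weight wrist l 0.9 [ 0.2891 -0.1837  0.0264] [ 73. 254.]
weight wrist l 0.89 [ 0.5215 -0.0927  0.0483] [265. 200.]
axle_a wrist l 0.83 [ 0.7271 -0.2085  0.0218] [415. 287.]
axle_a wrist l 0.83 [ 0.2827 -0.2042  0.0205] [ 73. 267.]
axle_a wrist l 0.76 [ 0.7921 -0.2919  0.0178] [445. 337.]
axle_a wrist l 0.65 [ 0.529  -0.1861  0.045 ] [266. 275.]
cover_handle wrist l 0.55 [ 0.4458 -0.1364  0.0674] [193. 241.]
cover_hinge wrist l 0.87 [ 0.5955 -0.1292  0.0322] [325. 229.]
axle_a wrist b 0.86 [ 0.7201 -0.1926  0.0311] [415. 280.]
axle_a wrist b 0.81 [ 0.5238 -0.1353  0.0611] [265. 241.]
axle_a wrist b 0.79 [ 0.2826 -0.203   0.0434] [ 63. 275.]
```

View pics/w2.png

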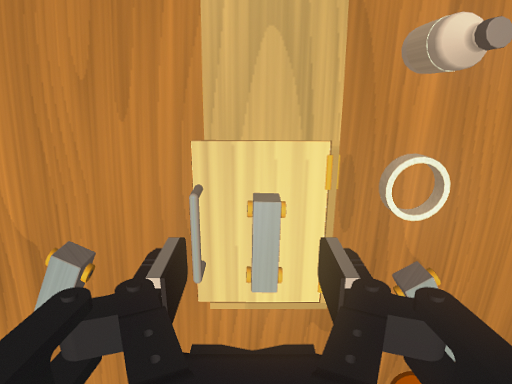

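```bash
python3 - <<'E'
import cv2
a=cv2.imread('pics/w2.png')[180:310,180:350]; cv2.imwrite('pics/w2c.png',cv2.resize(a,None,fx=4.5,fy=4.5,interpolation=2))
E
```

```text
(no output)
```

View pics/w2c.png

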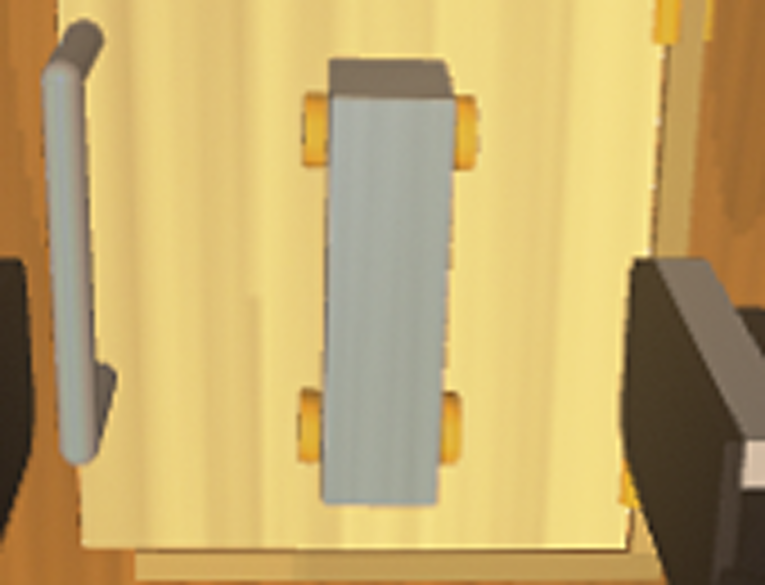

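```bash
python3 - <<'E'
from h import *
c=imaging.get_calibration('wrist')
b=lambda u,z: back((u[0]/4.5+180,u[1]/4.5+180),z,c)
T=[b(u,.064) for u in((330,97),(452,97),(438,503),(323,503))]
L=[b(u,.030) for u in((330,58),(446,60))]
for p in T+L: print(np.round(p,4))
f=(T[0]+T[1])/2; r=(T[2]+T[3])/2; d=f-r; print('len',np.linalg.norm(d),'yaw',np.degrees(np.arctan2(-d[0],d[1])),'width',np.linalg.norm(T[1]-T[0]))
m=(f+r)/2; u=d/np.linalg.norm(d); print('mid',m,'axle_a',m-u*.041,'axle_b',m+u*.041)
# cover corners
for q in((60,0),(83,547),(630,550)): print('cov',b(q,.03))
for q in((62,75),(80,455)): print('handle',b(q,.065))
c2=dict(c)
print(c['position'])
E
```

```text
[ 0.5083 -0.0894  0.064 ]
[ 0.5368 -0.0878  0.064 ]
[ 0.542  -0.1963  0.064 ]
[ 0.5128 -0.1978  0.064 ]
[ 0.5086 -0.0899  0.03  ]
[ 0.5382 -0.0888  0.03  ]
len 0.10858146926696335 yaw 2.571242675529658 width 0.028484710107089403
mid [ 0.5249691  -0.14284753  0.064     ] axle_a [ 0.52680842 -0.18380625  0.064     ] axle_b [ 0.52312977 -0.10188881  0.064     ]
cov [ 0.43965111 -0.07842288  0.03      ]
cov [ 0.4470248  -0.23798437  0.03      ]
cov [ 0.60222892 -0.23084508  0.03      ]
handle [ 0.4459255  -0.08718292  0.065     ]
handle [ 0.45104091 -0.18686484  0.065     ]
[0.49951966 0.01875434 0.40112645]
```

```bash
python3 - <<'E'
from h import *
plan([0.5268,-0.1838,0.10],0.048)
E
```

```text
4 rows, yaw 0.057 -> 0.048
{'x': np.float64(-3.31), 'y': np.float64(0.39), 'z': np.float64(3.94), 'turn': np.float64(0.002)}
{'x': np.float64(-3.31), 'y': np.float64(0.4), 'z': np.float64(3.94), 'turn': np.float64(0.002)}
{'x': np.float64(-3.31), 'y': np.float64(0.4), 'z': np.float64(3.94), 'turn': np.float64(0.002)}
{'x': np.float64(-3.31), 'y': np.float64(0.41), 'z': np.float64(3.94), 'turn': np.float64(0.002)}
```

>>> {"api": "servo_tool", "payload": {"steps": [{"hand": 0.3,"x": -3.3,"y": 0.4,"z": 3.9,"turn": 0},{"hand": 0.3,"x": -3.3,"y": 0.4,"z": 3.9,"turn": 0},{"hand": 0.3,"x": -3.3,"y": 0.4,"z": 3.9,"turn": 0},{"hand": 0.3,"x": -3.3,"y": 0.4,"z": 3.6,"turn": 0},{"hand": 0.3,"x": 0,"y": 0,"z": 0,"turn": 0}]}}

```text
time_s: 4.1
ee_pos: [0.5336, -0.1758, 0.0991]
ee_rot: [[-0.074, 0.997, 0.008], [0.997, 0.074, 0.012], [0.012, 0.009, -1.0]]
wrist_force: [-0.2, -0.2, 0.1]
grip_width: 0.0599
```

```bash
python3 - <<'E'
from h import *
st()
grab('wrist','w3')
plan([0.5268,-0.1838,0.033],0.05)
E
```

```text
4.1 [ 0.5336 -0.1758  0.0991] [-0.2 -0.2  0.1] 0.0599
[[-0.074, 0.997, 0.008], [0.997, 0.074, 0.012], [0.012, 0.009, -1.0]] [ 0.04  0.61  0.27  2.1  -0.37  0.48  0.67]
2 rows, yaw 0.075 -> 0.05
{'x': np.float64(-0.45), 'y': np.float64(-0.4), 'z': np.float64(3.36), 'turn': np.float64(0.013)}
{'x': np.float64(-0.45), 'y': np.float64(-0.39), 'z': np.float64(3.36), 'turn': np.float64(0.013)}
```

View pics/w3.png

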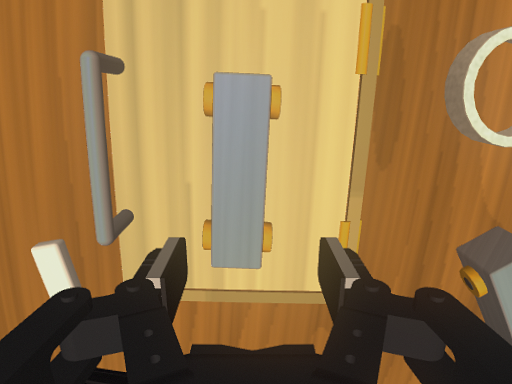

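```bash
python3 - <<'E'
from h import *
c=imaging.get_calibration('wrist')
T=[back(u,.064,c) for u in((215,72),(271,74),(261,268.5),(212,267.5))]
f=(T[0]+T[1])/2; r=(T[2]+T[3])/2; d=f-r; print('len',np.linalg.norm(d),'yaw',np.arctan2(-d[0],d[1]))
m=(f+r)/2; u=d/np.linalg.norm(d); print('mid',m,'axle_a',m-u*.041,'axle_b',m+u*.041)
print('tcp px',proj('wrist',telemetry.get_state()['ee_pos'],c))
E
```

```text
len 0.11027940963169311 yaw 0.03254539833099128
mid [ 0.52583171 -0.14774253  0.064     ] axle_a [ 0.52716583 -0.18872082  0.064     ] axle_b [ 0.52449758 -0.10676425  0.064     ]
tcp px [251.28587919 252.37180351]
```

>>> {"api": "servo_tool", "payload": {"steps": [{"hand": 0.3,"x": -0.6,"y": -0.4,"z": 3.3,"turn": 0.02},{"hand": 0.3,"x": -0.6,"y": -0.4,"z": 2.6,"turn": 0.02},{"hand": 0.3,"x": 0,"y": 0,"z": 0.3,"turn": 0}]}}

```text
time_s: 4.53
ee_pos: [0.5305, -0.1806, 0.0399]
ee_rot: [[-0.042, 0.999, 0.014], [0.999, 0.042, 0.014], [0.014, 0.014, -1.0]]
wrist_force: [-0.4, -0.4, -0.4]
grip_width: 0.06
```

```bash
python3 - <<'E'
from h import *
st()
grab('wrist','w4')
plan([0.527,-0.187,0.033],0.04)
find('axle_a','wrist')
E
```

```text
4.525 [ 0.5305 -0.1806  0.0399] [-0.4 -0.4 -0.4] 0.06
[[-0.042, 0.999, 0.014], [0.999, 0.042, 0.014], [0.014, 0.014, -1.0]] [ 0.11  0.7   0.19  2.13 -0.43  0.34  0.71]
1 rows, yaw 0.043 -> 0.04
{'x': np.float64(-0.66), 'y': np.float64(-0.43), 'z': np.float64(0.74), 'turn': np.float64(0.003)}
axle_a wrist l 0.75 [ 0.5269 -0.1909  0.0478] [241. 279.]
axle_a wrist l 0.6 [ 0.5241 -0.1119  0.0475] [240. 100.]
```

View pics/w4.png

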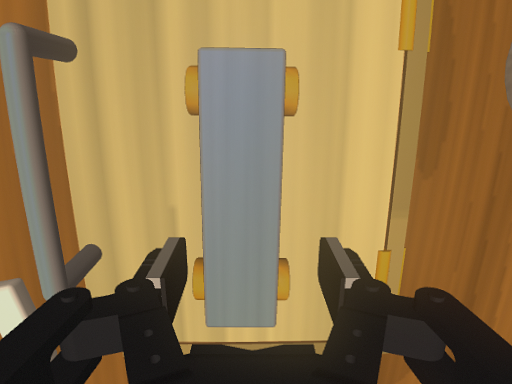

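>>> {"api": "servo_tool", "payload": {"steps": [{"hand": 0.3,"x": -0.9,"y": -0.4,"z": 0.5,"turn": 0},{"hand": 0.3,"x": 0,"y": 0,"z": 0,"turn": 0}]}}

```text
time_s: 4.88
ee_pos: [0.5291, -0.1895, 0.0378]
ee_rot: [[-0.045, 0.999, 0.019], [0.999, 0.045, 0.013], [0.013, 0.019, -1.0]]
wrist_force: [-0.6, -0.1, -0.5]
grip_width: 0.06
```

```bash
python3 - <<'E'
from h import *
st()
grab('wrist','w5')
plan([0.527,-0.190,0.033],0.04)
find('axle_a','wrist')
E
```

```text
4.875 [ 0.5291 -0.1895  0.0378] [-0.6 -0.1 -0.5] 0.06
[[-0.045, 0.999, 0.019], [0.999, 0.045, 0.013], [0.013, 0.019, -1.0]] [ 0.13  0.7   0.18  2.13 -0.43  0.33  0.72]
1 rows, yaw 0.046 -> 0.04
{'x': np.float64(-0.09), 'y': np.float64(-0.25), 'z': np.float64(0.49), 'turn': np.float64(0.006)}
axle_a wrist l 0.83 [ 0.5244 -0.1087  0.0455] [248.  71.]
axle_a wrist l 0.68 [ 0.5256 -0.1877  0.0482] [243. 260.]
```

View pics/w5.png

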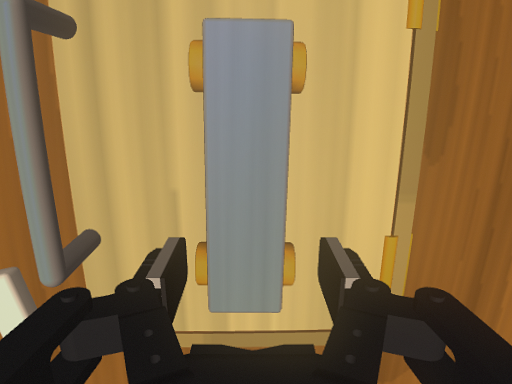

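>>> {"api": "servo_tool", "payload": {"steps": [{"hand": 0.3,"x": -0.1,"y": -0.3,"z": 0.7,"turn": 0},{"hand": 0.4,"x": 0,"y": 0,"z": 0,"turn": 0},{"hand": 0.7,"x": 0,"y": 0,"z": 0,"turn": 0},{"hand": 0.7,"x": 0,"y": 0,"z": 0,"turn": 0}], "force": 50}}

```text
time_s: 5.48
ee_pos: [0.5266, -0.1898, 0.0309]
ee_rot: [[-0.046, 0.999, 0.02], [0.999, 0.046, 0.014], [0.013, 0.02, -1.0]]
wrist_force: [-0.8, -1.3, 0.7]
grip_width: 0.0409
```

```bash
python3 - <<'E'
from h import *
st()
grab('wrist','w6')
E
```

```text
5.475 [ 0.5266 -0.1898  0.0309] [-0.8 -1.3  0.7] 0.0409
[[-0.046, 0.999, 0.02], [0.999, 0.046, 0.014], [0.013, 0.02, -1.0]] [ 0.14  0.71  0.17  2.14 -0.43  0.31  0.73]
```

View pics/w6.png

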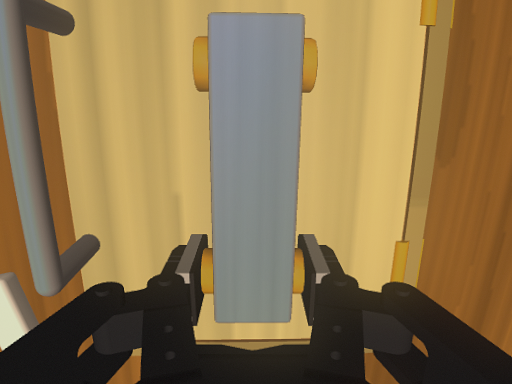

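```bash
cat >> h.py <<'E'
import json
def arc(phis,start,u,save=None):
    """phis in deg 0..180 ; start TCP; prints rows from the measured pose"""
    s=telemetry.get_state();p=np.array(s['ee_pos']);R=np.array(s['ee_rot']);u=np.array([u[0],u[1],0]);u/=np.linalg.norm(u)
    r=np.hypot(96,17);al=np.degrees(np.arctan2(17,96))
    def pt(f):
        if f<=90: a=np.radians(al+f); return (96-r*np.cos(a), r*np.sin(a)-17)
        a=np.radians(f-90+90-al); return (96+34-r*np.cos(a), r*np.sin(a)-17)
    d=p-np.array(start); print('now along %.1f up %.1f lat %.1f'%(1e3*d@u,1e3*d[2],1e3*(d@np.array([u[1],-u[0],0]))),'F',np.round(s['wrist_force'],1),'w',round(s['grip_width'],4))
    q=p.copy()
    for f in phis:
        a,h=pt(f); T=np.array(start)+u*a/1e3; T[2]=start[2]+h/1e3
        e=R.T@(T-q)*100; print(f,'along %.1f up %.1f'%(a,h),'row x %.2f y %.2f z %.2f'%tuple(e)); q=T
E
python3 - <<'E'
from h import *
arc([8,16,24,32,40],[0.5266,-0.1898,0.0309],[-.046,.999])
E
```

```text
now along -0.0 up -0.0 lat -0.0 F [-1.  -0.6  2.8] w 0.0412
8 along 3.3 up 13.2 row x 0.35 y 0.03 z -1.32
16 along 8.4 up 25.8 row x 0.53 y 0.03 z -1.25
24 along 15.2 up 37.6 row x 0.70 y 0.02 z -1.17
32 along 23.6 up 48.3 row x 0.85 y 0.02 z -1.06
40 along 33.4 up 57.7 row x 0.99 y 0.02 z -0.93
```

>>> {"api": "servo_tool", "payload": {"steps": [{"hand": 0.7,"x": 0.35,"y": 0,"z": -1.3,"turn": 0},{"hand": 0.7,"x": 0.5,"y": 0,"z": -1.2,"turn": 0},{"hand": 0.7,"x": 0.7,"y": 0,"z": -1.2,"turn": 0}]}}

```text
time_s: 5.9
ee_pos: [0.5251, -0.1742, 0.0694]
ee_rot: [[-0.045, 0.999, 0.019], [0.999, 0.044, 0.014], [0.014, 0.019, -1.0]]
wrist_force: [1.7, 1.1, -6.3]
grip_width: 0.041
```

```bash
python3 - <<'E'
from h import *
st()
arc([24,32,40,48,56,64],[0.5266,-0.1898,0.0309],[-.046,.999])
grab('side','s1')
import cv2
cv2.imwrite('pics/s1c.png',cv2.resize(cv2.imread('pics/s1.png')[120:290,150:350],None,fx=3,fy=3))
E
```

```text
5.9 [ 0.5251 -0.1742  0.0694] [ 1.7  1.1 -6.3] 0.041
[[-0.045, 0.999, 0.019], [0.999, 0.044, 0.014], [0.014, 0.019, -1.0]] [ 0.08  0.64  0.23  2.14 -0.42  0.39  0.69]
now along 15.7 up 38.5 lat -0.8 F [ 1.7  1.1 -6.3] w 0.041
24 along 15.2 up 37.6 row x -0.05 y 0.08 z 0.09
32 along 23.6 up 48.3 row x 0.85 y 0.02 z -1.06
40 along 33.4 up 57.7 row x 0.99 y 0.02 z -0.93
48 along 44.4 up 65.7 row x 1.11 y 0.01 z -0.78
56 along 56.4 up 72.1 row x 1.21 y 0.01 z -0.62
64 along 69.2 up 76.7 row x 1.28 y 0.01 z -0.45
```

View pics/s1c.png

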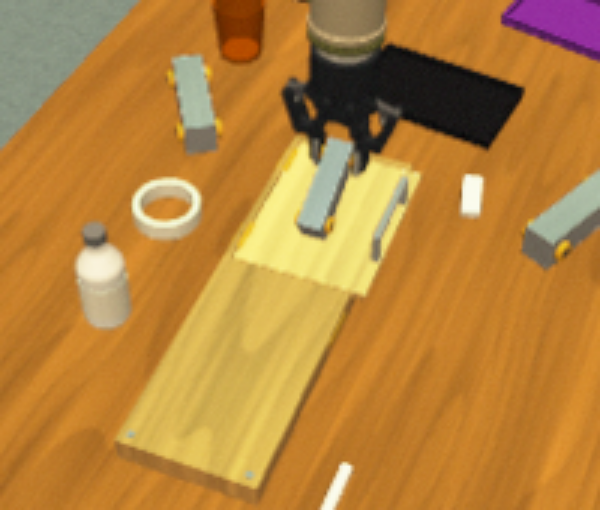

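>>> {"api": "servo_tool", "payload": {"steps": [{"hand": 0.7,"x": 0.8,"y": 0.05,"z": -1.0,"turn": 0},{"hand": 0.7,"x": 1.0,"y": 0.05,"z": -0.9,"turn": 0},{"hand": 0.7,"x": 1.1,"y": 0,"z": -0.8,"turn": 0},{"hand": 0.7,"x": 1.2,"y": 0,"z": -0.6,"turn": 0}]}}

```text
time_s: 6.45
ee_pos: [0.5227, -0.1286, 0.1064]
ee_rot: [[-0.047, 0.999, 0.018], [0.999, 0.047, 0.017], [0.016, 0.019, -1.0]]
wrist_force: [0.9, 1.6, -7.2]
grip_width: 0.0408
```

```bash
python3 - <<'E'
from h import *
st()
arc([56,63,70,77,84,90],[0.5266,-0.1898,0.0309],[-.046,.999])
grab('wrist','w7')
E
```

```text
6.45 [ 0.5227 -0.1286  0.1064] [ 0.9  1.6 -7.2] 0.0408
[[-0.047, 0.999, 0.018], [0.999, 0.047, 0.017], [0.016, 0.019, -1.0]] [-0.05  0.57  0.28  2.16 -0.4   0.45  0.6 ]
now along 61.3 up 75.5 lat -1.1 F [ 0.9  1.6 -7.2] w 0.0408
56 along 56.4 up 72.1 row x -0.49 y 0.10 z 0.34
63 along 67.6 up 76.3 row x 1.12 y 0.01 z -0.40
70 along 79.1 up 79.0 row x 1.16 y 0.01 z -0.26
77 along 91.0 up 80.4 row x 1.18 y 0.00 z -0.12
84 along 102.9 up 80.3 row x 1.19 y 0.00 z 0.03
90 along 113.0 up 79.0 row x 1.01 y -0.00 z 0.14
```

View pics/w7.png

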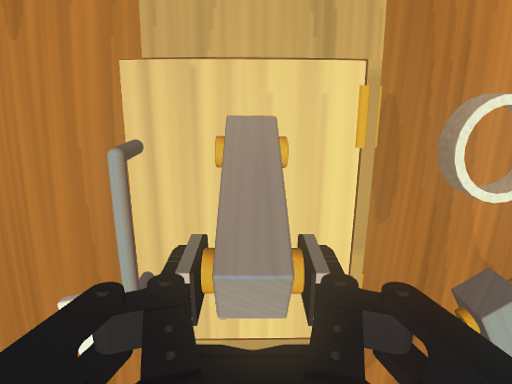

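>>> {"api": "servo_tool", "payload": {"steps": [{"hand": 0.7,"x": 0.3,"y": 0.1,"z": 0.0,"turn": 0},{"hand": 0.7,"x": 0,"y": 0,"z": 0.0,"turn": 0}]}}

```text
time_s: 6.75
ee_pos: [0.523, -0.1239, 0.1077]
ee_rot: [[-0.049, 0.999, 0.018], [0.999, 0.049, 0.017], [0.016, 0.018, -1.0]]
wrist_force: [-0.9, -0.9, -1.5]
grip_width: 0.041
```

```bash
python3 - <<'E'
from h import *
arc([66,70,77,84,90],[0.5266,-0.1898,0.0309],[-.046,.999])
grab('side','s2')
arc([66,70,77,84,90],[0.5266,-0.1898,0.0309],[-.046,.999])
cv2.imwrite('pics/s2c.png',cv2.resize(cv2.imread('pics/s2.png')[110:260,200:350],None,fx=4,fy=4,interpolation=2))
E
```

```text
now along 66.0 up 76.8 lat -0.6 F [-0.9 -0.9 -1.5] w 0.041
66 along 72.5 up 77.6 row x 0.65 y 0.06 z -0.07
70 along 79.1 up 79.0 row x 0.67 y 0.00 z -0.13
77 along 91.0 up 80.4 row x 1.18 y 0.01 z -0.11
84 along 102.9 up 80.3 row x 1.19 y 0.00 z 0.03
90 along 113.0 up 79.0 row x 1.01 y 0.00 z 0.14
now along 65.9 up 76.7 lat -0.5 F [-2.6 -0.9  0.5] w 0.0408
66 along 72.5 up 77.6 row x 0.66 y 0.06 z -0.08
70 along 79.1 up 79.0 row x 0.67 y 0.00 z -0.13
77 along 91.0 up 80.4 row x 1.18 y 0.01 z -0.11
84 along 102.9 up 80.3 row x 1.19 y 0.00 z 0.03
90 along 113.0 up 79.0 row x 1.01 y 0.00 z 0.14
```

View pics/s2c.png

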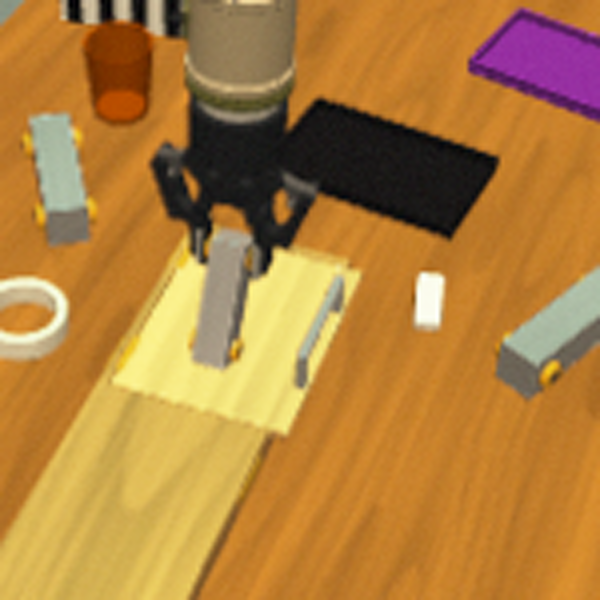

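>>> {"api": "servo_tool", "payload": {"steps": [{"hand": 0.7,"x": 1.1,"y": 0.05,"z": -0.1,"turn": 0},{"hand": 0.7,"x": 1.0,"y": 0,"z": -0.1,"turn": 0},{"hand": 0.7,"x": 1.0,"y": 0,"z": 0,"turn": 0},{"hand": 0.7,"x": 0.9,"y": 0,"z": 0.05,"turn": 0}]}}

```text
time_s: 7.3
ee_pos: [0.5212, -0.0841, 0.1104]
ee_rot: [[-0.044, 0.999, 0.018], [0.999, 0.044, 0.016], [0.016, 0.019, -1.0]]
wrist_force: [-0.3, 0.3, -8.8]
grip_width: 0.0411
```

```bash
python3 - <<'E'
from h import *
arc([90,100],[0.5266,-0.1898,0.0309],[-.046,.999])
grab('wrist','w8')
E
```

```text
now along 105.8 up 79.5 lat -0.5 F [-0.3  0.3 -8.8] w 0.0411
90 along 113.0 up 79.0 row x 0.72 y 0.05 z 0.06
100 along 129.9 up 80.5 row x 1.69 y -0.00 z -0.12
```

View pics/w8.png

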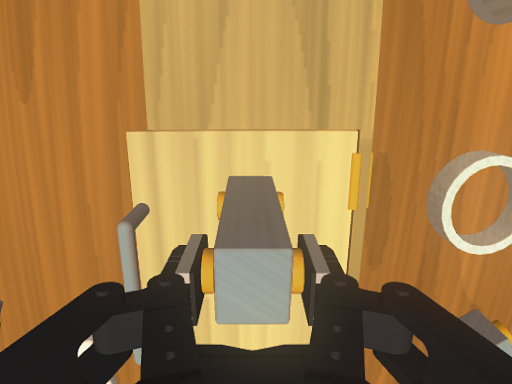

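>>> {"api": "servo_tool", "payload": {"steps": [{"hand": 0.7,"x": 0.4,"y": 0,"z": 0.15,"turn": 0},{"hand": 0.7,"x": 0,"y": 0,"z": 0,"turn": 0}]}}

```text
time_s: 7.6
ee_pos: [0.5217, -0.0798, 0.1101]
ee_rot: [[-0.045, 0.999, 0.02], [0.999, 0.045, 0.016], [0.015, 0.021, -1.0]]
wrist_force: [-4.0, -2.6, 2.3]
grip_width: 0.0407
```

```bash
python3 - <<'E'
from h import *
arc([90,100],[0.5266,-0.1898,0.0309],[-.046,.999])
grab('side','s3')
cv2.imwrite('pics/s3c.png',cv2.resize(cv2.imread('pics/s3.png')[110:260,200:350],None,fx=4,fy=4,interpolation=2))
arc([90,100],[0.5266,-0.1898,0.0309],[-.046,.999])
E
```

```text
now along 110.1 up 79.2 lat 0.2 F [-4.  -2.6  2.3] w 0.0407
90 along 113.0 up 79.0 row x 0.29 y -0.02 z 0.02
100 along 129.9 up 80.5 row x 1.69 y 0.00 z -0.12
now along 110.0 up 79.1 lat 0.2 F [-4.2 -2.2  7.1] w 0.041
90 along 113.0 up 79.0 row x 0.30 y -0.02 z 0.01
100 along 129.9 up 80.5 row x 1.69 y 0.00 z -0.12
```

View pics/s3c.png

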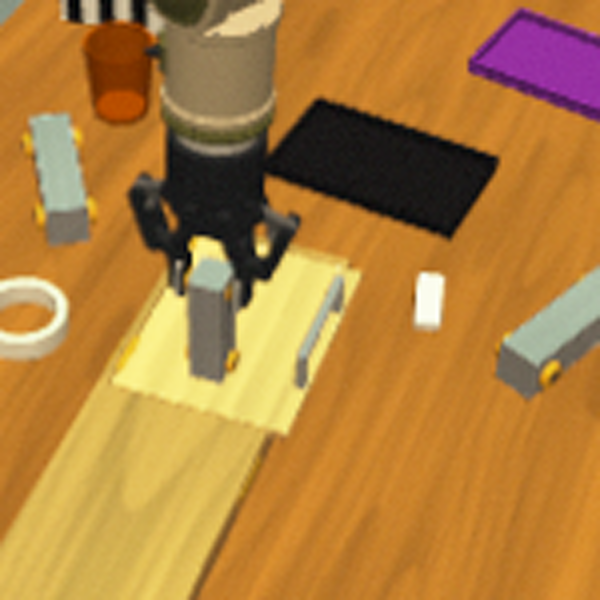

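```bash
python3 - <<'E'
from h import *
arc([90,96,102,109,116,123,130,137,144,151,158,165,172,178],[0.5266,-0.1898,0.0309],[-.046,.999])
E
```

```text
now along 110.0 up 79.1 lat 0.2 F [-4.2 -2.2  7.1] w 0.041
90 along 113.0 up 79.0 row x 0.30 y -0.02 z 0.01
96 along 123.1 up 80.3 row x 1.01 y 0.00 z -0.11
102 along 133.3 up 80.4 row x 1.02 y -0.00 z -0.00
109 along 145.2 up 79.3 row x 1.18 y -0.00 z 0.13
116 along 156.8 up 76.7 row x 1.16 y -0.01 z 0.27
123 along 168.0 up 72.8 row x 1.12 y -0.01 z 0.41
130 along 178.7 up 67.5 row x 1.06 y -0.01 z 0.55
137 along 188.6 up 60.9 row x 0.98 y -0.01 z 0.67
144 along 197.7 up 53.2 row x 0.89 y -0.02 z 0.79
151 along 205.7 up 44.4 row x 0.79 y -0.02 z 0.89
158 along 212.6 up 34.7 row x 0.68 y -0.02 z 0.98
165 along 218.3 up 24.3 row x 0.55 y -0.02 z 1.05
172 along 222.7 up 13.2 row x 0.42 y -0.02 z 1.11
178 along 225.3 up 3.3 row x 0.25 y -0.02 z 0.99
```

>>> {"api": "servo_tool", "payload": {"steps": [{"hand": 0.7,"x": 0.3,"y": 0,"z": 0,"turn": 0},{"hand": 0.7,"x": 1.0,"y": 0,"z": -0.1,"turn": 0},{"hand": 0.7,"x": 1.0,"y": 0,"z": 0,"turn": 0},{"hand": 0.7,"x": 1.1,"y": 0,"z": 0.1,"turn": 0}]}}

```text
time_s: 8.15
ee_pos: [0.5201, -0.0457, 0.1099]
ee_rot: [[-0.042, 0.999, 0.02], [0.999, 0.042, 0.014], [0.013, 0.02, -1.0]]
wrist_force: [0.5, -0.1, -7.3]
grip_width: 0.0411
```

```bash
python3 - <<'E'
from h import *
arc([112,120,128,135,142],[0.5266,-0.1898,0.0309],[-.046,.999])
grab('wrist','w9')
E
```

```text
now along 144.2 up 79.0 lat 0.1 F [ 0.5 -0.1 -7.3] w 0.0411
112 along 150.2 up 78.4 row x 0.60 y -0.01 z 0.07
120 along 163.3 up 74.6 row x 1.30 y -0.01 z 0.39
128 along 175.7 up 69.1 row x 1.24 y -0.02 z 0.57
135 along 185.9 up 62.9 row x 1.01 y -0.02 z 0.63
142 along 195.2 up 55.5 row x 0.92 y -0.02 z 0.75
```

View pics/w9.png

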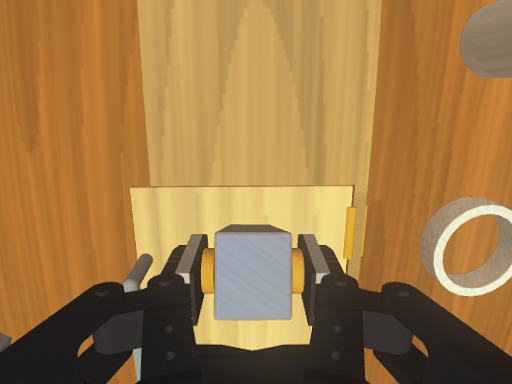

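```bash
python3 - <<'E'
from h import *
grab('side','s4')
cv2.imwrite('pics/s4c.png',cv2.resize(cv2.imread('pics/s4.png')[110:260,200:350],None,fx=4,fy=4,interpolation=2))
arc([112,120],[0.5266,-0.1898,0.0309],[-.046,.999])
E
```

```text
now along 145.4 up 78.9 lat 0.1 F [ 0.1 -0.7 -5.4] w 0.0408
112 along 150.2 up 78.4 row x 0.47 y -0.01 z 0.06
120 along 163.3 up 74.6 row x 1.30 y -0.01 z 0.39
```

View pics/s4c.png

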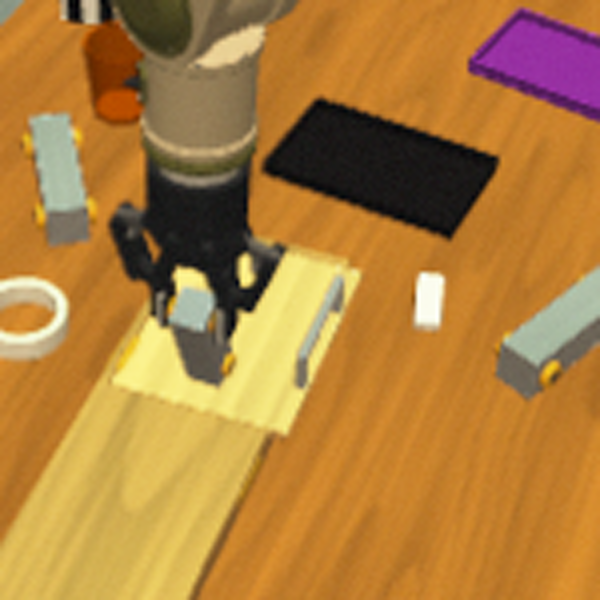

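>>> {"api": "servo_tool", "payload": {"steps": [{"hand": 0.7,"x": 1.0,"y": 0,"z": 0.2,"turn": 0},{"hand": 0.7,"x": 1.1,"y": 0,"z": 0.4,"turn": 0},{"hand": 0.7,"x": 1.1,"y": 0,"z": 0.5,"turn": 0},{"hand": 0.7,"x": 1.0,"y": 0,"z": 0.6,"turn": 0}]}}

```text
time_s: 8.75
ee_pos: [0.5188, -0.0001, 0.0925]
ee_rot: [[-0.044, 0.999, 0.02], [0.999, 0.044, 0.014], [0.014, 0.021, -1.0]]
wrist_force: [-0.3, -0.6, -7.1]
grip_width: 0.0409
```

```bash
python3 - <<'E'
from h import *
arc([135,142,149,156,163,170],[0.5266,-0.1898,0.0309],[-.046,.999])
grab('side','s5')
cv2.imwrite('pics/s5c.png',cv2.resize(cv2.imread('pics/s5.png')[110:260,200:350],None,fx=4,fy=4,interpolation=2))
E
```

```text
now along 189.9 up 61.6 lat 1.0 F [-0.3 -0.6 -7.1] w 0.0409
135 along 185.9 up 62.9 row x -0.40 y -0.09 z -0.14
142 along 195.2 up 55.5 row x 0.92 y -0.02 z 0.75
149 along 203.5 up 47.0 row x 0.82 y -0.02 z 0.86
156 along 210.8 up 37.6 row x 0.71 y -0.02 z 0.95
163 along 216.8 up 27.3 row x 0.59 y -0.02 z 1.03
170 along 221.6 up 16.4 row x 0.46 y -0.02 z 1.10
```

View pics/s5c.png

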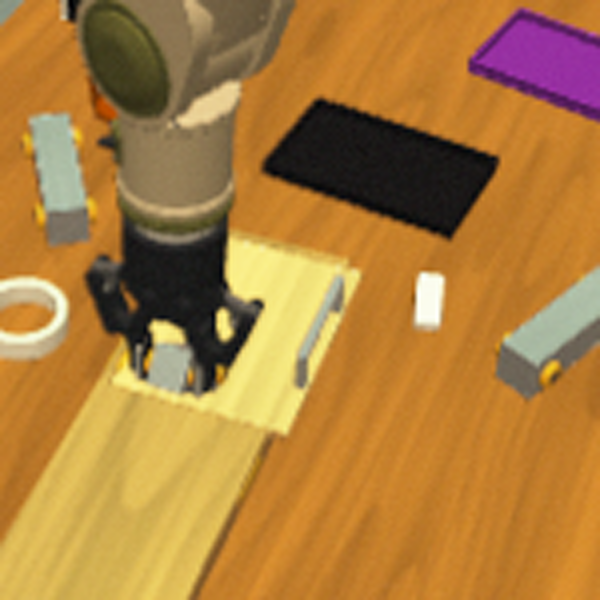

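>>> {"api": "servo_tool", "payload": {"steps": [{"hand": 0.7,"x": 0.6,"y": -0.05,"z": 0.6,"turn": 0},{"hand": 0.7,"x": 0.8,"y": 0,"z": 0.8,"turn": 0},{"hand": 0.7,"x": 0.7,"y": 0,"z": 0.9,"turn": 0},{"hand": 0.7,"x": 0.5,"y": 0,"z": 1.0,"turn": 0}]}}

```text
time_s: 9.3
ee_pos: [0.5179, 0.0304, 0.0573]
ee_rot: [[-0.046, 0.999, 0.02], [0.999, 0.046, 0.016], [0.015, 0.021, -1.0]]
wrist_force: [-1.2, 1.9, -3.1]
grip_width: 0.041
```

```bash
python3 - <<'E'
from h import *
arc([163,168,173,177,180],[0.5266,-0.1898,0.0309],[-.046,.999])
E
```

```text
now along 220.4 up 26.4 lat 1.4 F [-1.2  1.9 -3.1] w 0.041
163 along 216.8 up 27.3 row x -0.36 y -0.14 z -0.10
168 along 220.4 up 19.6 row x 0.34 y -0.02 z 0.78
173 along 223.2 up 11.6 row x 0.27 y -0.02 z 0.81
177 along 225.0 up 5.0 row x 0.17 y -0.01 z 0.66
180 along 226.0 up -0.0 row x 0.09 y -0.01 z 0.50
```

>>> {"api": "servo_tool", "payload": {"steps": [{"hand": 0.7,"x": 0.1,"y": 0,"z": 0.7,"turn": 0},{"hand": 0.7,"x": 0.15,"y": 0,"z": 0.7,"turn": 0},{"hand": 0.7,"x": 0.1,"y": 0,"z": 0.6,"turn": 0},{"hand": 0.7,"x": 0.05,"y": 0,"z": 0.3,"turn": 0},{"hand": 0.7,"x": 0,"y": 0,"z": 0.1,"turn": 0}]}}

```text
time_s: 9.93
ee_pos: [0.518, 0.036, 0.0309]
ee_rot: [[-0.047, 0.999, 0.018], [0.999, 0.046, 0.017], [0.016, 0.019, -1.0]]
wrist_force: [-1.7, 3.2, 8.3]
grip_width: 0.041
```

```bash
python3 - <<'E'
from h import *
arc([178,180],[0.5266,-0.1898,0.0309],[-.046,.999])
grab('wrist','w10')
E
```

```text
now along 226.0 up -0.0 lat 1.8 F [-1.7  3.2  8.3] w 0.041
178 along 225.3 up 3.3 row x -0.06 y -0.17 z -0.34
180 along 226.0 up -0.0 row x 0.06 y -0.01 z 0.33
```

View pics/w10.png

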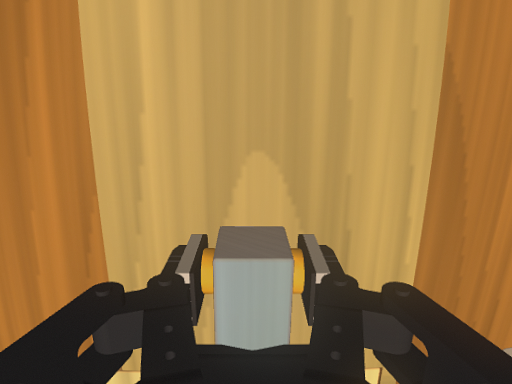

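>>> {"api": "servo_tool", "payload": {"steps": [{"hand": 0.3,"x": 0,"y": 0,"z": -0.1,"turn": 0},{"hand": 0.3,"x": 0,"y": 0,"z": 0,"turn": 0},{"hand": 0.3,"x": 0,"y": 0,"z": -3.5,"turn": 0},{"hand": 0.3,"x": -2,"y": -0.1,"z": -3.5,"turn": 0},{"hand": 0.3,"x": -4,"y": 0,"z": 0,"turn": 0}]}}

```text
time_s: 10.6
ee_pos: [0.5201, -0.0257, 0.1044]
ee_rot: [[-0.05, 0.999, 0.022], [0.999, 0.049, 0.016], [0.015, 0.023, -1.0]]
wrist_force: [0.8, -0.5, -0.2]
grip_width: 0.0601
```

>>> {"api": "servo_tool", "payload": {"steps": [{"hand": 0.3,"x": -1,"y": 0,"z": 2,"turn": 0},{"hand": 0.3,"x": 0,"y": 0,"z": 0,"turn": 0}]}}

```text
time_s: 10.85
ee_pos: [0.522, -0.0392, 0.0857]
ee_rot: [[-0.045, 0.999, 0.027], [0.999, 0.044, 0.014], [0.013, 0.027, -1.0]]
wrist_force: [-0.4, 0.2, 0.6]
grip_width: 0.0596
```

```bash
python3 - <<'E'
from h import *
st()
grab('wrist','w11')
find('axle_a','wrist')
plan([0.5215,-0.046,0.033],0.046)
E
```

```text
10.85 [ 0.522  -0.0392  0.0857] [-0.4  0.2  0.6] 0.0596
[[-0.045, 0.999, 0.027], [0.999, 0.044, 0.014], [0.013, 0.027, -1.0]] [-0.21  0.6   0.26  2.21 -0.47  0.36  0.5 ]
axle_a wrist l 0.93 [ 0.5222 -0.0516  0.047 ] [248. 243.]
axle_a wrist l 0.67 [0.5178 0.0336 0.0455] [247.  93.]
axle_a wrist l 0.21 [ 7.031e-01 -7.920e-02  3.000e-04] [473. 255.]
1 rows, yaw 0.046 -> 0.046
{'x': np.float64(-0.76), 'y': np.float64(-0.13), 'z': np.float64(5.34), 'turn': np.float64(-0.0)}
```

View pics/w11.png

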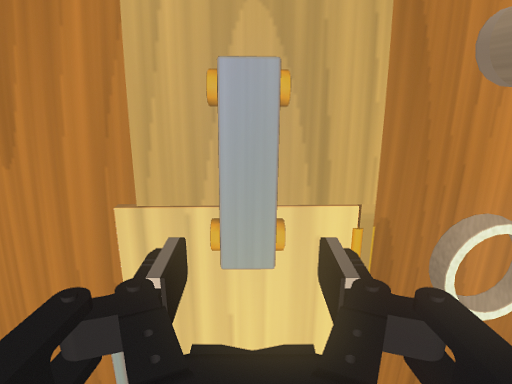

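>>> {"api": "servo_tool", "payload": {"steps": [{"hand": 0.3,"x": -0.5,"y": -0.05,"z": 2.5,"turn": 0},{"hand": 0.3,"x": -0.4,"y": -0.05,"z": 2.4,"turn": 0},{"hand": 0.3,"x": 0,"y": 0,"z": 0.2,"turn": 0}]}}

```text
time_s: 11.32
ee_pos: [0.5247, -0.0442, 0.0362]
ee_rot: [[-0.05, 0.998, 0.031], [0.999, 0.049, 0.015], [0.014, 0.031, -0.999]]
wrist_force: [-0.7, -0.2, 0.3]
grip_width: 0.0598
```

```bash
python3 - <<'E'
from h import *
st()
grab('wrist','w12')
find('axle_a','wrist')
plan([0.522,-0.048,0.0315],0.046)
E
```

```text
11.325 [ 0.5247 -0.0442  0.0362] [-0.7 -0.2  0.3] 0.0598
[[-0.05, 0.998, 0.031], [0.999, 0.049, 0.015], [0.014, 0.031, -0.999]] [-0.13  0.68  0.17  2.22 -0.51  0.25  0.55]
axle_a wrist l 0.94 [ 0.5226 -0.0473  0.0477] [246. 269.]
axle_a wrist l 0.73 [0.5199 0.0372 0.0484] [248.  66.]
1 rows, yaw 0.049 -> 0.046
{'x': np.float64(-0.37), 'y': np.float64(-0.35), 'z': np.float64(0.57), 'turn': np.float64(0.003)}
```

View pics/w12.png

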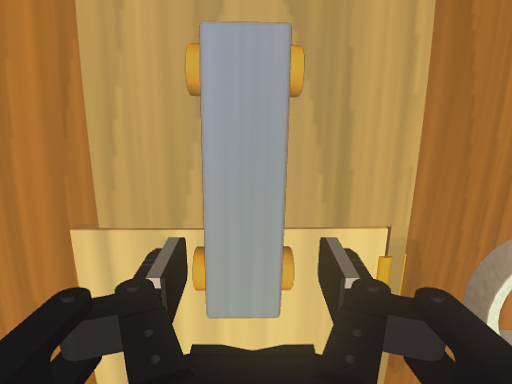

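>>> {"api": "servo_tool", "payload": {"steps": [{"hand": 0.3,"x": -0.35,"y": -0.3,"z": 0.6,"turn": 0},{"hand": 0.4,"x": 0,"y": 0,"z": 0,"turn": 0},{"hand": 0.7,"x": 0,"y": 0,"z": 0,"turn": 0},{"hand": 0.7,"x": 0,"y": 0,"z": 0,"turn": 0}]}}

```text
time_s: 11.92
ee_pos: [0.5228, -0.0472, 0.033]
ee_rot: [[-0.051, 0.998, 0.034], [0.999, 0.051, 0.015], [0.014, 0.035, -0.999]]
wrist_force: [1.0, 0.0, -4.7]
grip_width: 0.0407
```

```bash
python3 - <<'E'
from h import *
s=st()
grab('wrist','w13')
p=s['ee_pos']
arc([8,16,24,32,40],p,[-.047,.999])
E
```

```text
11.925 [ 0.5228 -0.0472  0.033 ] [ 1.   0.  -4.7] 0.0407
[[-0.051, 0.998, 0.034], [0.999, 0.051, 0.015], [0.014, 0.035, -0.999]] [-0.11  0.68  0.15  2.23 -0.51  0.23  0.56]
now along -0.0 up -0.1 lat -0.0 F [ 0.7 -0.4 -2.8] w 0.0405
8 along 3.3 up 13.2 row x 0.35 y 0.05 z -1.32
16 along 8.4 up 25.8 row x 0.53 y 0.05 z -1.25
24 along 15.2 up 37.6 row x 0.70 y 0.04 z -1.17
32 along 23.6 up 48.3 row x 0.85 y 0.04 z -1.06
40 along 33.4 up 57.7 row x 0.99 y 0.04 z -0.93
```

View pics/w13.png

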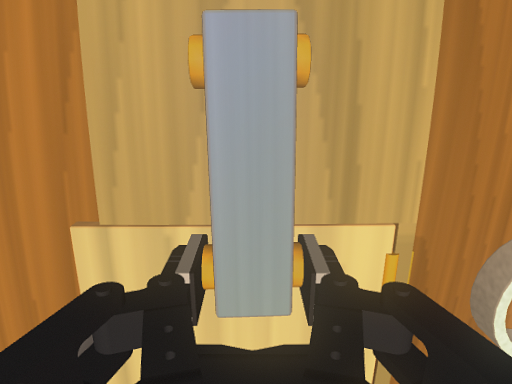

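>>> {"api": "servo_tool", "payload": {"steps": [{"hand": 0.7,"x": 0.35,"y": 0.05,"z": -1.2,"turn": 0},{"hand": 0.7,"x": 0.5,"y": 0.05,"z": -1.2,"turn": 0},{"hand": 0.7,"x": 0.7,"y": 0.05,"z": -1.1,"turn": 0},{"hand": 0.7,"x": 0.8,"y": 0.05,"z": -1.0,"turn": 0},{"hand": 0.7,"x": 1.0,"y": 0.05,"z": -0.8,"turn": 0}]}}

```text
time_s: 12.6
ee_pos: [0.5209, -0.0136, 0.0902]
ee_rot: [[-0.05, 0.998, 0.033], [0.999, 0.049, 0.015], [0.013, 0.034, -0.999]]
wrist_force: [-1.7, -4.5, 0.5]
grip_width: 0.0412
```

```bash
python3 - <<'E'
from h import *
arc([48,55,62,69,76,83,90],[0.5228,-.0472,.0325],[-.047,.999])
E
```

```text
now along 33.6 up 57.7 lat -0.3 F [-1.7 -4.5  0.5] w 0.0412
48 along 44.4 up 65.7 row x 1.09 y 0.06 z -0.79
55 along 54.9 up 71.4 row x 1.05 y 0.02 z -0.55
62 along 65.9 up 75.7 row x 1.11 y 0.02 z -0.42
69 along 77.5 up 78.7 row x 1.16 y 0.01 z -0.28
76 along 89.3 up 80.3 row x 1.18 y 0.01 z -0.14
83 along 101.2 up 80.4 row x 1.19 y 0.00 z 0.01
90 along 113.0 up 79.0 row x 1.18 y -0.00 z 0.15
```

>>> {"api": "servo_tool", "payload": {"steps": [{"hand": 0.7,"x": 1.0,"y": 0.05,"z": -0.75,"turn": 0},{"hand": 0.7,"x": 1.0,"y": 0,"z": -0.5,"turn": 0},{"hand": 0.7,"x": 1.0,"y": 0,"z": -0.35,"turn": 0},{"hand": 0.7,"x": 0.5,"y": 0,"z": -0.05,"turn": 0}]}}

```text
time_s: 13.1
ee_pos: [0.5189, 0.0249, 0.1097]
ee_rot: [[-0.052, 0.998, 0.034], [0.999, 0.051, 0.016], [0.014, 0.035, -0.999]]
wrist_force: [-3.1, -4.2, 12.8]
grip_width: 0.0412
```

```bash
python3 - <<'E'
from h import *
arc([69,76,83,90],[0.5228,-.0472,.0325],[-.047,.999])
grab('side','s6')
cv2.imwrite('pics/s6c.png',cv2.resize(cv2.imread('pics/s6.png')[110:260,180:330],None,fx=4,fy=4,interpolation=2))
E
```

```text
now along 72.2 up 77.2 lat -0.5 F [-3.1 -4.2 12.8] w 0.0412
69 along 77.5 up 78.7 row x 0.53 y 0.06 z -0.14
76 along 89.3 up 80.3 row x 1.18 y 0.01 z -0.14
83 along 101.2 up 80.4 row x 1.19 y 0.01 z 0.01
90 along 113.0 up 79.0 row x 1.18 y 0.00 z 0.15
```

View pics/s6c.png

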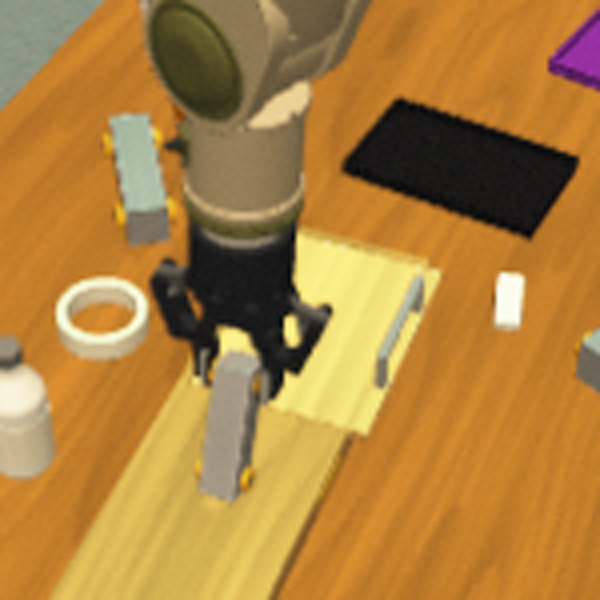

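>>> {"api": "servo_tool", "payload": {"steps": [{"hand": 0.7,"x": 0.6,"y": 0.05,"z": -0.25,"turn": 0},{"hand": 0.7,"x": 1.0,"y": 0,"z": -0.15,"turn": 0},{"hand": 0.7,"x": 1.0,"y": 0,"z": -0.05,"turn": 0},{"hand": 0.7,"x": 0.9,"y": 0,"z": 0.05,"turn": 0}]}}

```text
time_s: 13.65
ee_pos: [0.5166, 0.0642, 0.1133]
ee_rot: [[-0.053, 0.998, 0.032], [0.998, 0.052, 0.016], [0.015, 0.033, -0.999]]
wrist_force: [0.4, -1.5, -8.8]
grip_width: 0.0409
```

```bash
python3 - <<'E'
from h import *
arc([83,90],[0.5228,-.0472,.0325],[-.047,.999])
grab('wrist','w14')
E
```

```text
now along 111.5 up 80.8 lat -1.0 F [ 0.4 -1.5 -8.8] w 0.0409
83 along 101.2 up 80.4 row x -1.04 y 0.09 z 0.03
90 along 113.0 up 79.0 row x 1.18 y 0.00 z 0.15
```

View pics/w14.png

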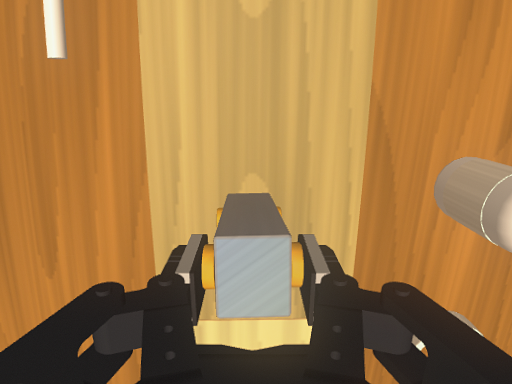

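>>> {"api": "servo_tool", "payload": {"steps": [{"hand": 0.7,"x": 0.1,"y": 0.05,"z": 0.25,"turn": 0},{"hand": 0.7,"x": 0.0,"y": 0,"z": 0,"turn": 0}]}}

```text
time_s: 13.95
ee_pos: [0.5171, 0.0687, 0.1126]
ee_rot: [[-0.056, 0.998, 0.032], [0.998, 0.055, 0.021], [0.019, 0.033, -0.999]]
wrist_force: [-4.5, -0.2, -4.2]
grip_width: 0.0408
```

```bash
python3 - <<'E'
from h import *
arc([90,97],[0.5228,-.0472,.0325],[-.047,.999])
grab('side','s7')
cv2.imwrite('pics/s7c.png',cv2.resize(cv2.imread('pics/s7.png')[110:260,180:330],None,fx=4,fy=4,interpolation=2))
st()
E
```

```text
now along 116.0 up 80.1 lat -0.3 F [-4.5 -0.2 -4.2] w 0.0408
90 along 113.0 up 79.0 row x -0.31 y 0.02 z 0.11
97 along 124.8 up 80.4 row x 1.18 y 0.01 z -0.11
14.0 [0.5174 0.0685 0.1125] [-2.9  1.4  2.8] 0.0407
[[-0.056, 0.998, 0.032], [0.998, 0.055, 0.02], [0.018, 0.033, -0.999]] [-0.47  0.55  0.34  2.21 -0.48  0.42  0.32]
```

View pics/s7c.png

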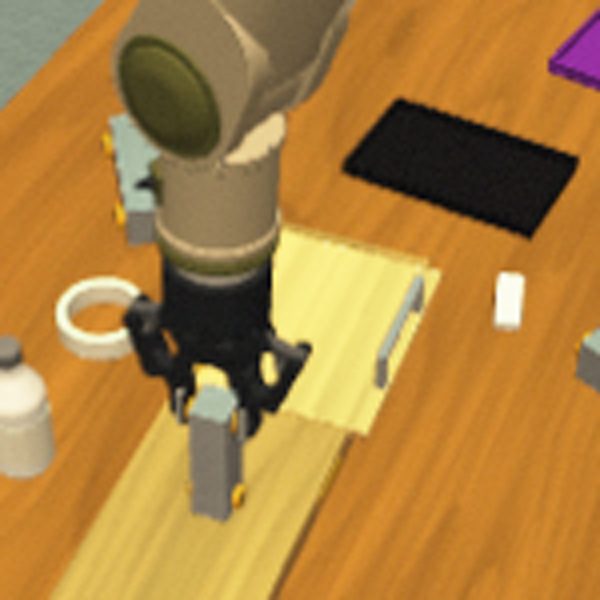

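>>> {"api": "servo_tool", "payload": {"steps": [{"hand": 0.7,"x": 0.8,"y": 0,"z": -0.08,"turn": 0},{"hand": 0.7,"x": 1.0,"y": 0,"z": 0,"turn": 0},{"hand": 0.7,"x": 1.1,"y": 0,"z": 0.1,"turn": 0},{"hand": 0.7,"x": 1.1,"y": 0,"z": 0.3,"turn": 0}]}}

```text
time_s: 14.5
ee_pos: [0.5173, 0.1094, 0.1118]
ee_rot: [[-0.053, 0.998, 0.037], [0.998, 0.052, 0.02], [0.018, 0.038, -0.999]]
wrist_force: [-12.0, -7.7, 71.3]
grip_width: 0.0408
```

```bash
python3 - <<'E'
from h import *
arc([120,127,134,141,148],[0.5227,-.0445,.0335],[-.047,.999])
grab('side','s8')
cv2.imwrite('pics/s8c.png',cv2.resize(cv2.imread('pics/s8.png')[110:260,180:330],None,fx=4,fy=4,interpolation=2))
E
```

```text
now along 154.0 up 78.3 lat 1.9 F [-12.   -7.7  71.3] w 0.0408
120 along 163.3 up 74.6 row x 0.92 y -0.20 z 0.37
127 along 174.2 up 69.9 row x 1.08 y -0.01 z 0.49
134 along 184.5 up 63.9 row x 1.01 y -0.02 z 0.62
141 along 193.9 up 56.6 row x 0.93 y -0.02 z 0.74
148 along 202.4 up 48.3 row x 0.83 y -0.03 z 0.85
```

View pics/s8c.png

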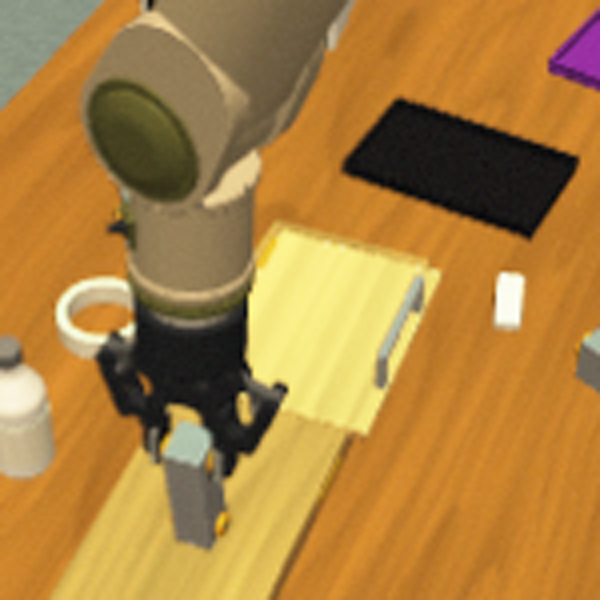

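>>> {"api": "servo_tool", "payload": {"steps": [{"hand": 0.7,"x": 0,"y": -0.1,"z": -0.15,"turn": 0},{"hand": 0.7,"x": 0,"y": 0,"z": 0,"turn": 0}]}}

```text
time_s: 14.8
ee_pos: [0.5162, 0.1127, 0.1142]
ee_rot: [[-0.056, 0.998, 0.038], [0.998, 0.055, 0.023], [0.021, 0.039, -0.999]]
wrist_force: [-0.2, -0.7, -8.6]
grip_width: 0.0411
```

```bash
python3 - <<'E'
from h import *
st()
im=grab('side','s9'); 
cv2.imwrite('pics/s9c.png',cv2.resize(cv2.imread('pics/s9.png')[190:260,190:260],None,fx=8,fy=8,interpolation=2))
grab('wrist','w15'); st()
for q in([.5227,.05,.03],[.52,.084,.03],[.52,.112,.03]): print(proj('side',q))
E
```

```text
14.8 [0.5162 0.1127 0.1142] [-0.2 -0.7 -8.6] 0.0411
[[-0.056, 0.998, 0.038], [0.998, 0.055, 0.023], [0.021, 0.039, -0.999]] [-0.56  0.56  0.35  2.2  -0.5   0.42  0.25]
14.9 [0.516  0.1126 0.1139] [-0.1  0.2 -8.8] 0.041
[[-0.056, 0.998, 0.037], [0.998, 0.055, 0.023], [0.021, 0.038, -0.999]] [-0.56  0.56  0.35  2.2  -0.5   0.42  0.25]
[234.89453096 229.68388046]
[230.95422277 237.75107849]
[226.94664698 244.37374579]
```

View pics/s9c.png

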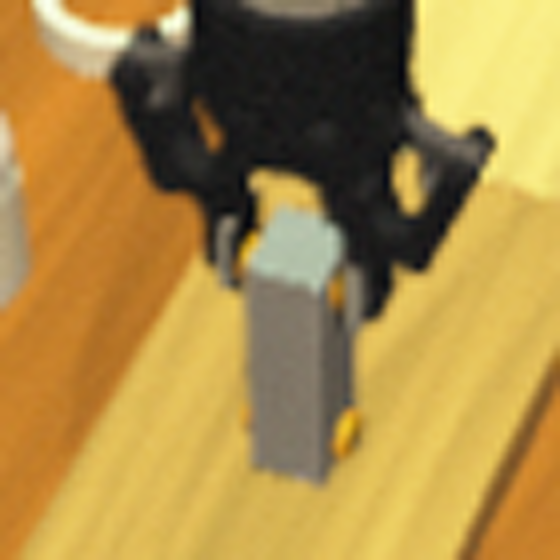

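View pics/w15.png

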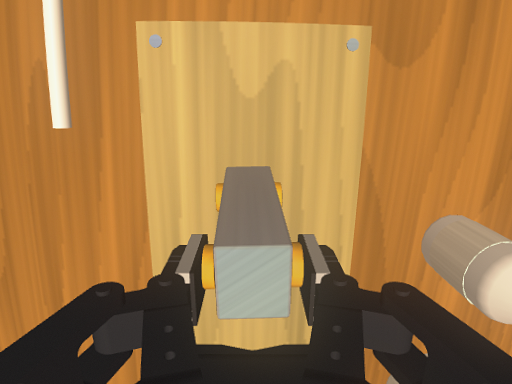

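```bash
python3 - <<'E'
from h import *
c=imaging.get_calibration('wrist')
for u in((226,167),(269,167),(137,21),(371,26)): print(back(u,.03,c))
for u in((216,246),(291,246),(217,318),(290,318)): print('top',back(u,.03+.11,c))
E
```

```text
[0.50036759 0.1357552  0.03      ]
[0.52997382 0.13713923 0.03      ]
[0.44124822 0.22640975 0.03      ]
[0.5897316  0.23273925 0.03      ]
top [0.50089744 0.12724115 0.14      ]
top [0.52954565 0.12829671 0.14      ]
top [0.50202619 0.09513346 0.14      ]
top [0.53201907 0.09592053 0.14      ]
```

>>> {"api": "servo_tool", "payload": {"steps": [{"hand": 0.7,"x": 0,"y": 0,"z": 0.12,"turn": 0},{"hand": 0.7,"x": 0,"y": 0,"z": 0.05,"turn": 0}]}}

```text
time_s: 15.15
ee_pos: [0.5165, 0.1122, 0.1119]
ee_rot: [[-0.055, 0.998, 0.037], [0.998, 0.054, 0.022], [0.02, 0.038, -0.999]]
wrist_force: [-1.5, -2.8, 8.0]
grip_width: 0.0409
```

```bash
python3 - <<'E'
from h import *
st();grab('wrist','w16');st()
E
```

```text
15.15 [0.5165 0.1122 0.1119] [-1.5 -2.8  8. ] 0.0409
[[-0.055, 0.998, 0.037], [0.998, 0.054, 0.022], [0.02, 0.038, -0.999]] [-0.56  0.56  0.35  2.2  -0.5   0.42  0.25]
15.2 [0.5165 0.1122 0.112 ] [-1.3 -1.2  2.1] 0.0411
[[-0.055, 0.998, 0.037], [0.998, 0.054, 0.022], [0.02, 0.038, -0.999]] [-0.56  0.56  0.35  2.2  -0.5   0.42  0.25]
```

View pics/w16.png

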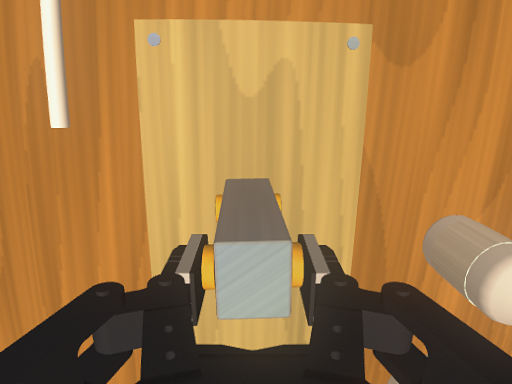

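>>> {"api": "servo_tool", "payload": {"steps": [{"hand": 0.7,"x": -0.5,"y": 0,"z": -0.1,"turn": 0},{"hand": 0.7,"x": -0.9,"y": 0,"z": 0,"turn": 0},{"hand": 0.7,"x": -0.9,"y": 0,"z": 0,"turn": 0},{"hand": 0.7,"x": -0.5,"y": 0,"z": 0,"turn": 0}]}}

```text
time_s: 15.7
ee_pos: [0.5182, 0.0827, 0.1128]
ee_rot: [[-0.055, 0.998, 0.037], [0.998, 0.054, 0.023], [0.021, 0.039, -0.999]]
wrist_force: [-0.4, 1.3, -9.2]
grip_width: 0.0408
```

```bash
python3 - <<'E'
from h import *
st();grab('wrist','w17');st()
E
```

```text
15.7 [0.5182 0.0827 0.1128] [-0.4  1.3 -9.2] 0.0408
[[-0.055, 0.998, 0.037], [0.998, 0.054, 0.023], [0.021, 0.039, -0.999]] [-0.49  0.55  0.34  2.2  -0.49  0.41  0.3 ]
15.75 [0.5183 0.0821 0.1128] [-0.4  0.2 -5.1] 0.041
[[-0.055, 0.998, 0.038], [0.998, 0.054, 0.022], [0.02, 0.039, -0.999]] [-0.49  0.55  0.34  2.2  -0.49  0.41  0.3 ]
```

View pics/w17.png

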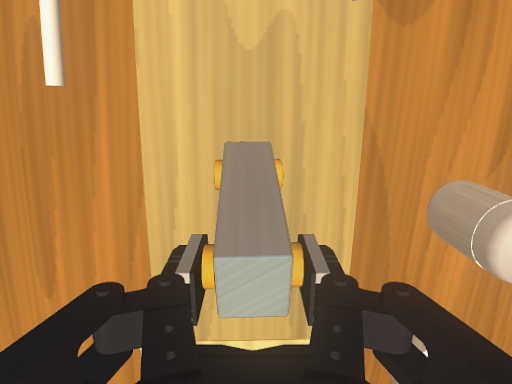

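```bash
cat >> h.py <<'E'
def base(pts):
    c=imaging.get_calibration('wrist')
    for u in pts: print(np.round(back(u,.03,c),4), np.round(back(u,.04,c),4))
E
python3 - <<'E'
from h import *
base([(226,142),(270,142)])
E
```

```text
[0.5022 0.1226 0.03  ] [0.5025 0.1239 0.04  ]
[0.5318 0.124  0.03  ] [0.5308 0.1252 0.04  ]
```

>>> {"api": "servo_tool", "payload": {"steps": [{"hand": 0.7,"x": -0.9,"y": 0.05,"z": 0,"turn": 0},{"hand": 0.7,"x": -0.9,"y": 0,"z": 0,"turn": 0},{"hand": 0.7,"x": -0.5,"y": 0,"z": 0,"turn": 0}]}}

```text
time_s: 16.12
ee_pos: [0.5201, 0.0579, 0.1117]
ee_rot: [[-0.055, 0.998, 0.037], [0.998, 0.054, 0.022], [0.02, 0.038, -0.999]]
wrist_force: [-0.3, 0.6, -7.2]
grip_width: 0.0406
```

```bash
python3 - <<'E'
from h import *
st();grab('wrist','w18');st()
E
```

```text
16.125 [0.5201 0.0579 0.1117] [-0.3  0.6 -7.2] 0.0406
[[-0.055, 0.998, 0.037], [0.998, 0.054, 0.022], [0.02, 0.038, -0.999]] [-0.44  0.55  0.33  2.21 -0.49  0.41  0.34]
16.175 [0.5201 0.0572 0.1117] [-0.4 -0.4 -6.7] 0.0406
[[-0.054, 0.998, 0.037], [0.998, 0.054, 0.022], [0.02, 0.038, -0.999]] [-0.44  0.55  0.33  2.21 -0.49  0.41  0.34]
```

View pics/w18.png

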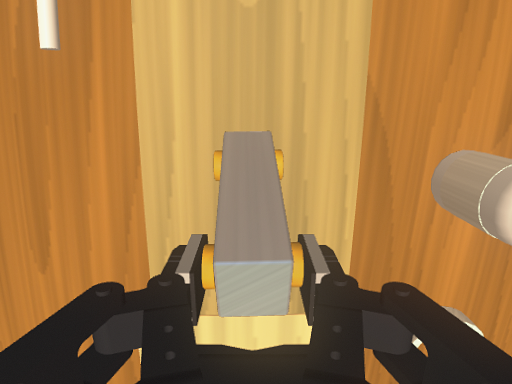

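>>> {"api": "servo_tool", "payload": {"steps": [{"hand": 0.7,"x": -0.9,"y": 0.05,"z": -0.05,"turn": 0},{"hand": 0.7,"x": -0.9,"y": 0,"z": -0.03,"turn": 0},{"hand": 0.7,"x": -0.7,"y": 0,"z": 0,"turn": 0},{"hand": 0.7,"x": 0,"y": 0,"z": 0,"turn": 0}]}}

```text
time_s: 16.68
ee_pos: [0.5221, 0.0303, 0.1121]
ee_rot: [[-0.054, 0.998, 0.037], [0.998, 0.053, 0.022], [0.02, 0.038, -0.999]]
wrist_force: [0.1, 0.3, -5.0]
grip_width: 0.0412
```

```bash
python3 - <<'E'
from h import *
st();grab('wrist','w19');st();grab('side','s10')
cv2.imwrite('pics/s10c.png',cv2.resize(cv2.imread('pics/s10.png')[110:260,180:330],None,fx=4,fy=4,interpolation=2))
E
```

```text
16.675 [0.5221 0.0303 0.1121] [ 0.1  0.3 -5. ] 0.0412
[[-0.054, 0.998, 0.037], [0.998, 0.053, 0.022], [0.02, 0.038, -0.999]] [-0.38  0.55  0.32  2.21 -0.48  0.41  0.39]
16.725 [0.5221 0.0306 0.1121] [ 0.4  0.6 -3.6] 0.041
[[-0.054, 0.998, 0.037], [0.998, 0.054, 0.022], [0.02, 0.038, -0.999]] [-0.38  0.55  0.32  2.21 -0.48  0.41  0.39]
```

View pics/w19.png

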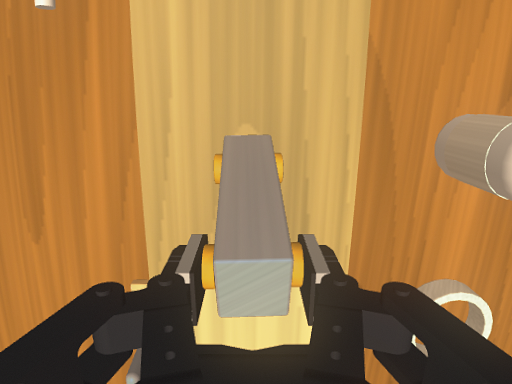

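View pics/s10c.png

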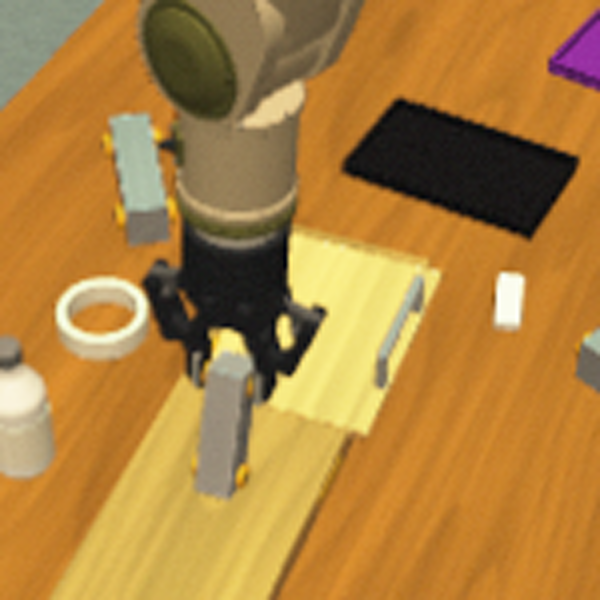

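>>> {"api": "servo_tool", "payload": {"steps": [{"hand": 0.7,"x": 0.9,"y": 0.05,"z": -0.15,"turn": 0},{"hand": 0.7,"x": 0.9,"y": 0,"z": -0.08,"turn": 0}]}}

```text
time_s: 17.02
ee_pos: [0.5213, 0.0499, 0.1147]
ee_rot: [[-0.054, 0.998, 0.037], [0.998, 0.054, 0.022], [0.02, 0.038, -0.999]]
wrist_force: [1.0, -0.8, -8.7]
grip_width: 0.0407
```

```bash
python3 - <<'E'
from h import *
st()
E
```

```text
17.025 [0.5213 0.0499 0.1147] [ 1.  -0.8 -8.7] 0.0407
[[-0.054, 0.998, 0.037], [0.998, 0.054, 0.022], [0.02, 0.038, -0.999]] [-0.43  0.55  0.33  2.2  -0.48  0.42  0.35]
```

>>> {"api": "servo_tool", "payload": {"steps": [{"hand": 0.7,"x": 0.8,"y": 0.0,"z": 0.12,"turn": 0},{"hand": 0.7,"x": 0.4,"y": 0,"z": 0.1,"turn": 0},{"hand": 0.7,"x": 0,"y": 0,"z": 0,"turn": 0}]}}

```text
time_s: 17.4
ee_pos: [0.5204, 0.0651, 0.1127]
ee_rot: [[-0.058, 0.998, 0.036], [0.998, 0.057, 0.023], [0.021, 0.038, -0.999]]
wrist_force: [-1.1, 1.2, -4.4]
grip_width: 0.0407
```

```bash
python3 - <<'E'
from h import *
st();grab('wrist','w20');st()
E
```

```text
17.4 [0.5204 0.0651 0.1127] [-1.1  1.2 -4.4] 0.0407
[[-0.058, 0.998, 0.036], [0.998, 0.057, 0.023], [0.021, 0.038, -0.999]] [-0.45  0.55  0.33  2.2  -0.48  0.41  0.33]
17.45 [0.5204 0.0649 0.1127] [-1.1  0.8 -4.8] 0.0409
[[-0.058, 0.998, 0.036], [0.998, 0.057, 0.023], [0.021, 0.038, -0.999]] [-0.45  0.55  0.33  2.2  -0.48  0.41  0.33]
```

View pics/w20.png

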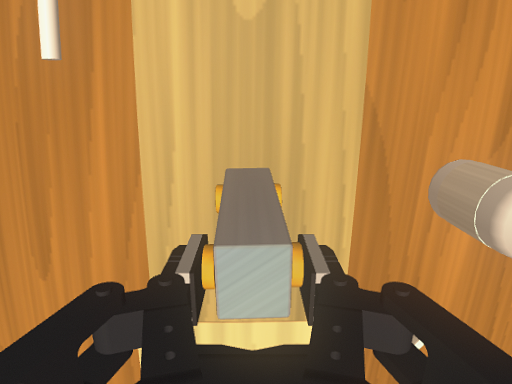

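```bash
python3 - <<'E'
from h import *
c=imaging.get_calibration('wrist');p=np.array(telemetry.get_state()['ee_pos'])
for f in(70,75,80,85,90,95,100,105,110):
    # axle relative to leading bottom-edge geometry; base leading edge corner in bar frame
    a=np.radians(90-f) # lean back angle
    # bar frame: along down dir d=(sin a,-cos a), lead dir l=(cos a, sin a)
    d=np.array([np.sin(a),-np.cos(a)]);l=np.array([np.cos(a),np.sin(a)])
    e=96*d+17*l; t=-14*d+17*l
    ax=p+np.array([0,0,.0])
    z0=.047+ (p[2]-.0325)
    print(f,proj('wrist',[p[0],p[1]+e[0]/1e3,z0+e[1]/1e3],c).round(),proj('wrist',[p[0],p[1]+t[0]/1e3,z0+t[1]/1e3],c).round())
E
```

```text
70 [252. 133.] [256. 265.]
75 [251. 144.] [256. 259.]
80 [250. 155.] [256. 254.]
85 [249. 166.] [256. 249.]
90 [248. 178.] [256. 244.]
95 [248. 189.] [256. 240.]
100 [247. 200.] [256. 236.]
105 [247. 212.] [256. 232.]
110 [246. 224.] [256. 228.]
```

>>> {"api": "servo_tool", "payload": {"steps": [{"hand": 0.7,"x": 0.6,"y": 0.0,"z": 0.0,"turn": 0},{"hand": 0.7,"x": 0,"y": 0,"z": 0.05,"turn": 0}]}}

```text
time_s: 17.7
ee_pos: [0.5201, 0.0707, 0.1122]
ee_rot: [[-0.057, 0.998, 0.036], [0.998, 0.056, 0.022], [0.02, 0.038, -0.999]]
wrist_force: [0.5, 1.5, -8.8]
grip_width: 0.0407
```

```bash
python3 - <<'E'
from h import *
st();grab('wrist','w21');st()
cv2.imwrite('pics/w21c.png',cv2.imread('pics/w21.png')[100:350,150:360])
E
```

```text
17.7 [0.5201 0.0707 0.1122] [ 0.5  1.5 -8.8] 0.0407
[[-0.057, 0.998, 0.036], [0.998, 0.056, 0.022], [0.02, 0.038, -0.999]] [-0.47  0.55  0.33  2.2  -0.49  0.41  0.32]
17.75 [0.52   0.0703 0.1121] [-0.8  0.8 -7.5] 0.041
[[-0.056, 0.998, 0.036], [0.998, 0.056, 0.022], [0.02, 0.038, -0.999]] [-0.47  0.55  0.33  2.2  -0.49  0.41  0.32]
```

View pics/w21c.png

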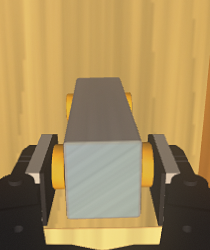

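>>> {"api": "servo_tool", "payload": {"steps": [{"hand": 0.7,"x": 0,"y": 0.0,"z": 0.1,"turn": 0},{"hand": 0.7,"x": 0.8,"y": 0,"z": -0.02,"turn": 0},{"hand": 0.7,"x": 0.8,"y": 0,"z": -0.05,"turn": 0}]}}

```text
time_s: 18.12
ee_pos: [0.5194, 0.0857, 0.1133]
ee_rot: [[-0.054, 0.998, 0.037], [0.998, 0.053, 0.023], [0.021, 0.038, -0.999]]
wrist_force: [-1.1, -1.4, -7.2]
grip_width: 0.0408
```

```bash
python3 - <<'E'
from h import *
st();grab('wrist','w22');st()
cv2.imwrite('pics/w22c.png',cv2.imread('pics/w22.png')[100:350,150:360])
E
```

```text
18.125 [0.5194 0.0857 0.1133] [-1.1 -1.4 -7.2] 0.0408
[[-0.054, 0.998, 0.037], [0.998, 0.053, 0.023], [0.021, 0.038, -0.999]] [-0.5   0.55  0.34  2.2  -0.49  0.42  0.29]
18.175 [0.5196 0.087  0.1132] [-0.6 -0.2 -5. ] 0.0409
[[-0.055, 0.998, 0.038], [0.998, 0.054, 0.023], [0.021, 0.039, -0.999]] [-0.5   0.55  0.34  2.2  -0.49  0.42  0.29]
```

View pics/w22c.png

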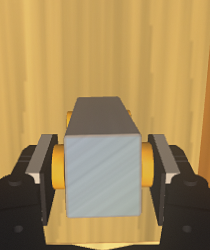

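```bash
python3 - <<'E'
from h import *
arc([105,112,119,126,133],[0.5253,-.0425,.0329],[-.052,.9986])
E
```

```text
now along 129.6 up 80.3 lat 1.0 F [-0.6 -0.2 -5. ] w 0.0409
105 along 138.4 up 80.1 row x 0.88 y -0.10 z 0.03
112 along 150.2 up 78.4 row x 1.17 y -0.00 z 0.20
119 along 161.7 up 75.2 row x 1.14 y -0.01 z 0.34
126 along 172.7 up 70.7 row x 1.09 y -0.01 z 0.48
133 along 183.0 up 64.8 row x 1.02 y -0.02 z 0.61
```

>>> {"api": "servo_tool", "payload": {"steps": [{"hand": 0.7,"x": 0.9,"y": -0.05,"z": 0.0,"turn": 0},{"hand": 0.7,"x": 1.0,"y": 0,"z": 0.13,"turn": 0}]}}

```text
time_s: 18.42
ee_pos: [0.5182, 0.1069, 0.1121]
ee_rot: [[-0.055, 0.998, 0.038], [0.998, 0.054, 0.023], [0.021, 0.039, -0.999]]
wrist_force: [-1.4, -1.1, -2.1]
grip_width: 0.0411
```

```bash
python3 - <<'E'
from h import *
arc([119,126,133,140,147],[0.5253,-.0425,.0329],[-.052,.9986])
grab('wrist','w23')
cv2.imwrite('pics/w23c.png',cv2.imread('pics/w23.png')[100:350,150:360])
E
```

```text
now along 149.6 up 79.2 lat 0.7 F [-1.4 -1.1 -2.1] w 0.0411
119 along 161.7 up 75.2 row x 1.20 y -0.08 z 0.42
126 along 172.7 up 70.7 row x 1.09 y -0.02 z 0.48
133 along 183.0 up 64.8 row x 1.02 y -0.02 z 0.61
140 along 192.6 up 57.7 row x 0.94 y -0.03 z 0.73
147 along 201.3 up 49.5 row x 0.85 y -0.03 z 0.84
```

View pics/w23c.png

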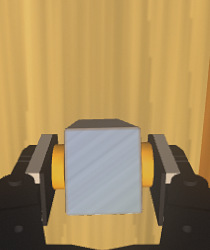

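>>> {"api": "servo_tool", "payload": {"steps": [{"hand": 0.7,"x": 1.1,"y": -0.05,"z": 0.3,"turn": 0},{"hand": 0.7,"x": 1.1,"y": 0,"z": 0.45,"turn": 0},{"hand": 0.7,"x": 0.9,"y": 0,"z": 0.6,"turn": 0}]}}

```text
time_s: 18.85
ee_pos: [0.5161, 0.1432, 0.0987]
ee_rot: [[-0.057, 0.998, 0.038], [0.998, 0.057, 0.025], [0.023, 0.039, -0.999]]
wrist_force: [-2.6, 2.6, 0.3]
grip_width: 0.0409
```

```bash
python3 - <<'E'
from h import *
arc([133,140,147,154,161,168],[0.5253,-.0425,.0329],[-.052,.9986])
grab('side','s11')
cv2.imwrite('pics/s11c.png',cv2.resize(cv2.imread('pics/s11.png')[140:290,180:330],None,fx=4,fy=4,interpolation=2))
E
```

```text
now along 185.9 up 65.8 lat 0.5 F [-2.6  2.6  0.3] w 0.0409
133 along 183.0 up 64.8 row x -0.29 y -0.05 z 0.09
140 along 192.6 up 57.7 row x 0.94 y -0.02 z 0.73
147 along 201.3 up 49.5 row x 0.85 y -0.03 z 0.84
154 along 208.8 up 40.4 row x 0.74 y -0.03 z 0.93
161 along 215.2 up 30.3 row x 0.62 y -0.04 z 1.02
168 along 220.4 up 19.6 row x 0.49 y -0.04 z 1.08
```

View pics/s11c.png

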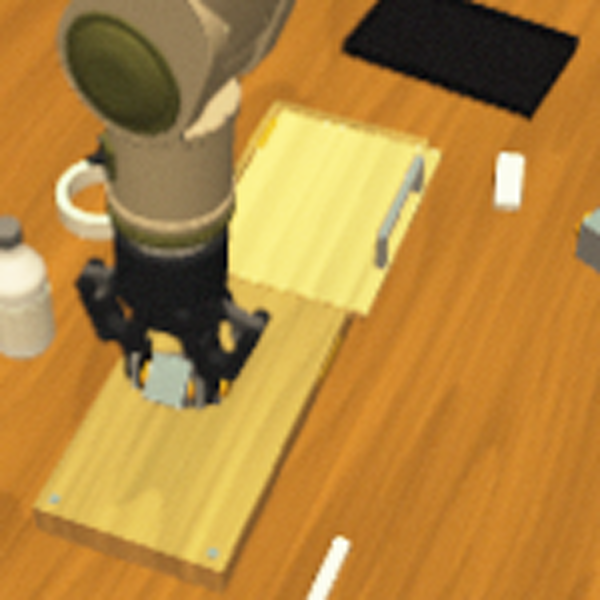

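>>> {"api": "servo_tool", "payload": {"steps": [{"hand": 0.7,"x": 0.7,"y": 0,"z": 0.7,"turn": 0},{"hand": 0.7,"x": 0.8,"y": 0,"z": 0.8,"turn": 0},{"hand": 0.7,"x": 0.6,"y": 0,"z": 0.9,"turn": 0},{"hand": 0.7,"x": 0.5,"y": 0,"z": 1.0,"turn": 0}]}}

```text
time_s: 19.4
ee_pos: [0.5146, 0.1764, 0.0627]
ee_rot: [[-0.062, 0.997, 0.035], [0.998, 0.061, 0.029], [0.026, 0.037, -0.999]]
wrist_force: [-1.6, 2.2, -3.5]
grip_width: 0.0409
```

```bash
python3 - <<'E'
from h import *
arc([161,168,173,177,180],[0.5253,-.0425,.0329],[-.052,.9986])
E
```

```text
now along 219.2 up 29.8 lat 0.7 F [-1.6  2.2 -3.5] w 0.0409
161 along 215.2 up 30.3 row x -0.40 y -0.07 z -0.07
168 along 220.4 up 19.6 row x 0.48 y -0.04 z 1.09
173 along 223.2 up 11.6 row x 0.26 y -0.03 z 0.81
177 along 225.0 up 5.0 row x 0.16 y -0.02 z 0.66
180 along 226.0 up -0.0 row x 0.09 y -0.02 z 0.50
```

>>> {"api": "servo_tool", "payload": {"steps": [{"hand": 0.7,"x": 0.2,"y": 0,"z": 0.8,"turn": 0},{"hand": 0.7,"x": 0.2,"y": 0,"z": 0.8,"turn": 0},{"hand": 0.7,"x": 0.1,"y": 0,"z": 0.6,"turn": 0},{"hand": 0.7,"x": 0.1,"y": 0,"z": 0.3,"turn": 0},{"hand": 0.7,"x": 0,"y": 0,"z": 0.1,"turn": 0}]}}

```text
time_s: 20.02
ee_pos: [0.516, 0.1825, 0.0339]
ee_rot: [[-0.061, 0.998, 0.036], [0.998, 0.06, 0.027], [0.025, 0.037, -0.999]]
wrist_force: [-1.0, 2.1, -3.1]
grip_width: 0.0406
```

```bash
python3 - <<'E'
from h import *
arc([178,180],[0.5253,-.0425,.0329],[-.052,.9986])
grab('wrist','w24')
E
```

```text
now along 225.2 up 1.0 lat 2.4 F [-1.   2.1 -3.1] w 0.0406
178 along 225.3 up 3.3 row x 0.02 y -0.23 z -0.24
180 along 226.0 up -0.0 row x 0.06 y -0.01 z 0.34
```

View pics/w24.png

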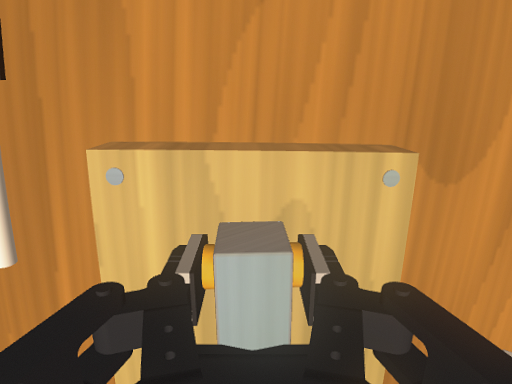

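>>> {"api": "servo_tool", "payload": {"steps": [{"hand": 0.7,"x": 0,"y": 0,"z": 0.15,"turn": 0},{"hand": 0.3,"x": 0,"y": 0,"z": 0,"turn": 0},{"hand": 0.3,"x": 0,"y": 0,"z": 0,"turn": 0},{"hand": 0.3,"x": 0,"y": 0,"z": -3,"turn": 0},{"hand": 0.3,"x": 0,"y": 0,"z": -5,"turn": 0}]}}

```text
time_s: 20.7
ee_pos: [0.5139, 0.1783, 0.1129]
ee_rot: [[-0.058, 0.998, 0.036], [0.998, 0.057, 0.025], [0.022, 0.037, -0.999]]
wrist_force: [0.9, 1.0, 0.3]
grip_width: 0.0598
```

```bash
python3 - <<'E'
from h import *
st()
plan([0.45,-0.12,0.16],0.055)
grab('side','s12')
cv2.imwrite('pics/s12c.png',cv2.resize(cv2.imread('pics/s12.png')[140:290,160:330],None,fx=4,fy=4,interpolation=2))
E
```

```text
20.7 [0.5139 0.1783 0.1129] [0.9 1.  0.3] 0.0598
[[-0.058, 0.998, 0.036], [0.998, 0.057, 0.025], [0.022, 0.037, -0.999]] [-0.7   0.58  0.39  2.16 -0.52  0.45  0.16]
6 rows, yaw 0.057 -> 0.055
{'x': np.float64(-4.9), 'y': np.float64(-1.35), 'z': np.float64(-0.79), 'turn': np.float64(0.0)}
{'x': np.float64(-4.9), 'y': np.float64(-1.35), 'z': np.float64(-0.79), 'turn': np.float64(0.0)}
{'x': np.float64(-4.9), 'y': np.float64(-1.34), 'z': np.float64(-0.79), 'turn': np.float64(0.0)}
{'x': np.float64(-4.9), 'y': np.float64(-1.34), 'z': np.float64(-0.79), 'turn': np.float64(0.0)}
{'x': np.float64(-4.9), 'y': np.float64(-1.34), 'z': np.float64(-0.79), 'turn': np.float64(0.0)}
{'x': np.float64(-4.91), 'y': np.float64(-1.34), 'z': np.float64(-0.79), 'turn': np.float64(0.0)}
```

View pics/s12c.png

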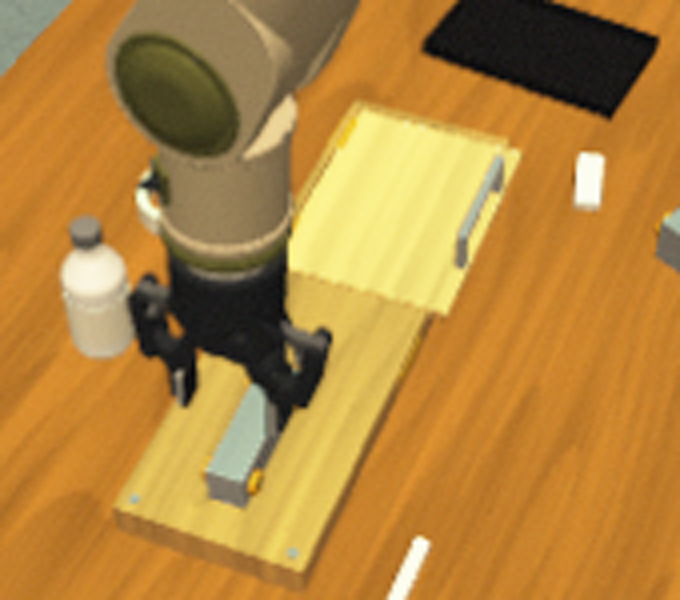

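>>> {"api": "servo_tool", "payload": {"steps": [{"hand": 0.3,"x": -4.5,"y": -1.2,"z": -2,"turn": 0},{"hand": 0.3,"x": -5,"y": -1.4,"z": -2,"turn": 0},{"hand": 0.3,"x": -5,"y": -1.4,"z": 0,"turn": 0},{"hand": 0.45,"x": -5,"y": -1.4,"z": 0,"turn": 0},{"hand": 0.6,"x": -5,"y": -1.4,"z": 0,"turn": 0}]}}

```text
time_s: 21.38
ee_pos: [0.4641, -0.0742, 0.1537]
ee_rot: [[-0.066, 0.996, 0.054], [0.997, 0.065, 0.029], [0.026, 0.056, -0.998]]
wrist_force: [1.9, 0.2, 0.6]
grip_width: 0.0344
```

>>> {"api": "servo_tool", "payload": {"steps": [{"hand": 0.6,"x": -4,"y": -1.0,"z": 0,"turn": 0},{"hand": 0.6,"x": 0,"y": 0,"z": 0,"turn": 0}]}}

```text
time_s: 21.62
ee_pos: [0.4557, -0.1209, 0.1531]
ee_rot: [[-0.058, 0.997, 0.057], [0.998, 0.057, 0.027], [0.023, 0.059, -0.998]]
wrist_force: [0.7, -0.1, 0.0]
grip_width: 0.0344
```

```bash
python3 - <<'E'
from h import *
st()
grab('wrist','w25')
find('cover_handle','wrist')
plan([0.4485,-0.138,0.055],0.052)
E
```

```text
21.625 [ 0.4557 -0.1209  0.1531] [ 0.7 -0.1  0. ] 0.0344
[[-0.058, 0.997, 0.057], [0.998, 0.057, 0.027], [0.023, 0.059, -0.998]] [-0.08  0.43  0.34  2.29 -0.44  0.43  0.68]
cover_handle wrist l 0.88 [ 0.4501 -0.138   0.066 ] [234. 226.]
2 rows, yaw 0.062 -> 0.052
{'x': np.float64(-0.99), 'y': np.float64(-0.45), 'z': np.float64(4.89), 'turn': np.float64(0.005)}
{'x': np.float64(-0.99), 'y': np.float64(-0.45), 'z': np.float64(4.89), 'turn': np.float64(0.005)}
```

View pics/w25.png

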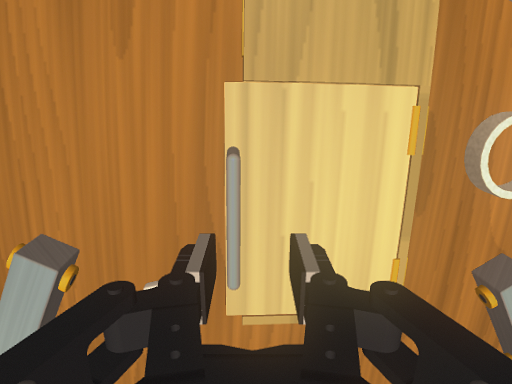

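>>> {"api": "servo_tool", "payload": {"steps": [{"hand": 0.6,"x": -0.9,"y": -0.5,"z": 4,"turn": 0},{"hand": 0.6,"x": -0.9,"y": -0.5,"z": 3.5,"turn": 0},{"hand": 0.6,"x": 0,"y": 0,"z": 0,"turn": 0}]}}

```text
time_s: 22.1
ee_pos: [0.4546, -0.1301, 0.0761]
ee_rot: [[-0.071, 0.996, 0.06], [0.997, 0.069, 0.029], [0.025, 0.062, -0.998]]
wrist_force: [-0.3, -0.7, 0.8]
grip_width: 0.0342
```

```bash
python3 - <<'E'
from h import *
st()
grab('wrist','w26')
find('cover_handle','wrist')
plan([0.4504,-0.138,0.049],0.052)
E
```

```text
22.1 [ 0.4546 -0.1301  0.0761] [-0.3 -0.7  0.8] 0.0342
[[-0.071, 0.996, 0.06], [0.997, 0.069, 0.029], [0.025, 0.062, -0.998]] [ 0.09  0.57  0.14  2.34 -0.57  0.22  0.83]
cover_handle wrist l 0.63 [ 0.4491 -0.1442  0.0684] [235. 269.]
1 rows, yaw 0.07 -> 0.052
{'x': np.float64(-0.76), 'y': np.float64(-0.58), 'z': np.float64(2.9), 'turn': np.float64(0.018)}
```

View pics/w26.png

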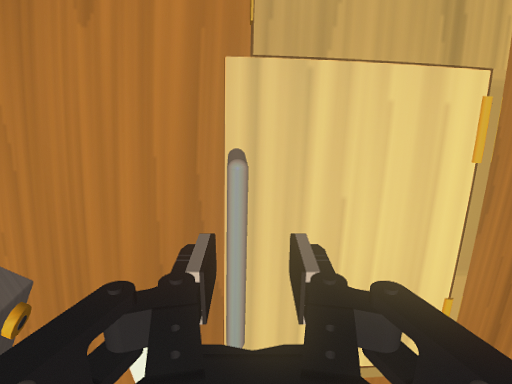

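>>> {"api": "servo_tool", "payload": {"steps": [{"hand": 0.6,"x": -0.5,"y": -0.4,"z": 1.4,"turn": 0.01},{"hand": 0.6,"x": -0.3,"y": -0.3,"z": 1.2,"turn": 0.01},{"hand": 0.6,"x": 0,"y": 0,"z": 0,"turn": 0}]}}

```text
time_s: 22.58
ee_pos: [0.4536, -0.1358, 0.0541]
ee_rot: [[-0.055, 0.996, 0.068], [0.998, 0.053, 0.028], [0.024, 0.069, -0.997]]
wrist_force: [0.1, -0.3, -0.3]
grip_width: 0.0343
```

```bash
python3 - <<'E'
from h import *
st()
grab('wrist','w27')
plan([0.4504,-0.138,0.049],0.052)
E
```

```text
22.575 [ 0.4536 -0.1358  0.0541] [ 0.1 -0.3 -0.3] 0.0343
[[-0.055, 0.996, 0.068], [0.998, 0.053, 0.028], [0.024, 0.069, -0.997]] [ 0.15  0.61  0.07  2.35 -0.6   0.15  0.86]
1 rows, yaw 0.054 -> 0.052
{'x': np.float64(-0.21), 'y': np.float64(-0.35), 'z': np.float64(0.55), 'turn': np.float64(0.002)}
```

View pics/w27.png

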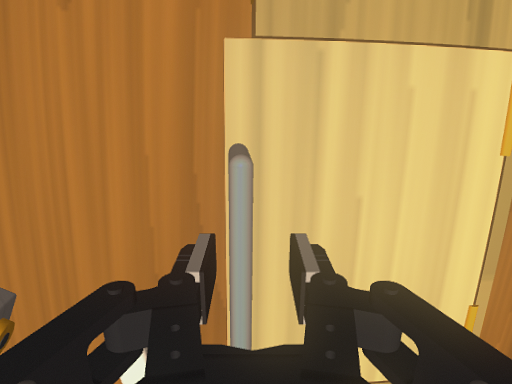

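>>> {"api": "servo_tool", "payload": {"steps": [{"hand": 0.6,"x": 0,"y": -0.35,"z": 0.1,"turn": 0},{"hand": 1.0,"x": 0,"y": 0,"z": 0,"turn": 0},{"hand": 1.0,"x": 0,"y": 0,"z": 0,"turn": 0},{"hand": 1.0,"x": 0,"y": 0,"z": 0,"turn": 0}], "force": 30}}

```text
time_s: 23.12
ee_pos: [0.4484, -0.1356, 0.0541]
ee_rot: [[-0.055, 0.996, 0.067], [0.998, 0.053, 0.028], [0.025, 0.068, -0.997]]
wrist_force: [2.4, 0.7, -4.4]
grip_width: 0.0087
```

```bash
cat >> h.py <<'E'
def cov(thetas,start,h=(-0.148,0.039)):
    """cover arc rows from measured pose. start TCP at theta 0"""
    s=telemetry.get_state();p=np.array(s['ee_pos']);R=np.array(s['ee_rot'])
    ux=np.array([.9986,.052,0])
    d=p-np.array(start);print('now dx %.1f dz %.1f dy %.1f'%(1e3*d@ux,1e3*d[2],1e3*d@np.array([-.052,.9986,0])),'F',np.round(s['wrist_force'],1),'w',round(s['grip_width'],4))
    a0=np.arctan2(h[1]+d[2],-(h[0]+d@ux))-np.arctan2(h[1],-h[0]);print('theta est',round(a0,3),'radius err mm',round(1e3*(np.hypot(h[1]+d[2],h[0]+d@ux)-np.hypot(*h)),1))
    q=p.copy()
    for t in thetas:
        a=t; X=h[0]*np.cos(a)+h[1]*np.sin(a); Z=-h[0]*np.sin(a)+h[1]*np.cos(a)
        T=np.array(start)+ux*(X-h[0]);T[2]=start[2]+Z-h[1]
        e=R.T@(T-q)*100;print(t,'row x %.2f y %.2f z %.2f'%tuple(e),'tz %.3f tx %.3f'%(T[2],T[0]));q=T
E
python3 - <<'E'
from h import *
s=st()
grab('wrist','w28')
cov([.15,.3,.45,.6,.75],s['ee_pos'])
E
```

```text
23.125 [ 0.4484 -0.1356  0.0541] [ 2.4  0.7 -4.4] 0.0087
[[-0.055, 0.996, 0.067], [0.998, 0.053, 0.028], [0.025, 0.068, -0.997]] [ 0.16  0.61  0.07  2.36 -0.61  0.14  0.86]
now dx 0.0 dz -0.0 dy 0.0 F [-0.9  0.2  0.2] w 0.0088
theta est -0.0 radius err mm -0.0
0.15 row x 0.05 y 0.89 z -2.11 tz 0.076 tx 0.456
0.3 row x 0.05 y 1.20 z -1.95 tz 0.096 tx 0.467
0.45 row x 0.04 y 1.48 z -1.75 tz 0.115 tx 0.480
0.6 row x 0.04 y 1.72 z -1.51 tz 0.131 tx 0.496
0.75 row x 0.03 y 1.93 z -1.24 tz 0.145 tx 0.515
```

View pics/w28.png

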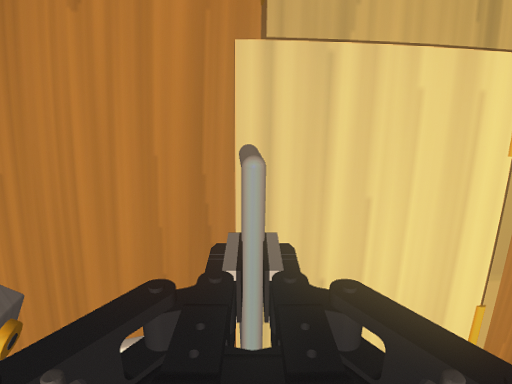

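>>> {"api": "servo_tool", "payload": {"steps": [{"hand": 1.0,"x": 0.05,"y": 0.9,"z": -2.0,"turn": 0},{"hand": 1.0,"x": 0.05,"y": 1.2,"z": -1.9,"turn": 0},{"hand": 1.0,"x": 0.05,"y": 1.5,"z": -1.7,"turn": 0}]}}

```text
time_s: 23.55
ee_pos: [0.4762, -0.1344, 0.1119]
ee_rot: [[-0.052, 0.997, 0.057], [0.998, 0.05, 0.03], [0.027, 0.059, -0.998]]
wrist_force: [-1.8, -1.7, -5.2]
grip_width: 0.0082
```

```bash
python3 - <<'E'
from h import *
cov([.45,.6,.75,.9,1.05,1.2],[.4484,-.1356,.0541])
E
```

```text
now dx 27.8 dz 57.8 dy -0.3 F [-1.8 -1.7 -5.2] w 0.0082
theta est 0.42 radius err mm 1.3
0.45 row x 0.04 y 0.40 z -0.25 tz 0.115 tx 0.480
0.6 row x 0.04 y 1.71 z -1.53 tz 0.131 tx 0.496
0.75 row x 0.04 y 1.92 z -1.26 tz 0.145 tx 0.515
0.9 row x 0.03 y 2.09 z -0.95 tz 0.155 tx 0.535
1.05 row x 0.02 y 2.20 z -0.63 tz 0.163 tx 0.556
1.2 row x 0.01 y 2.27 z -0.30 tz 0.167 tx 0.579
```

>>> {"api": "servo_tool", "payload": {"steps": [{"hand": 1.0,"x": 0.05,"y": 1.8,"z": -1.5,"turn": 0},{"hand": 1.0,"x": 0.05,"y": 1.9,"z": -1.3,"turn": 0},{"hand": 1.0,"x": 0,"y": 2.1,"z": -1.0,"turn": 0}]}}

```text
time_s: 23.92
ee_pos: [0.5251, -0.1323, 0.1539]
ee_rot: [[-0.049, 0.998, 0.045], [0.998, 0.047, 0.032], [0.03, 0.046, -0.998]]
wrist_force: [-5.2, -0.0, -1.5]
grip_width: 0.0086
```

```bash
python3 - <<'E'
from h import *
cov([.9,1.05,1.2,1.35,1.5,1.65,1.75],[.4484,-.1356,.0541])
grab('side','s13')
cv2.imwrite('pics/s13c.png',cv2.resize(cv2.imread('pics/s13.png')[90:240,180:350],None,fx=4,fy=4,interpolation=2))
E
```

```text
now dx 76.8 dz 99.8 dy -0.6 F [-5.2 -0.  -1.5] w 0.0086
theta est 0.839 radius err mm 2.9
0.9 row x 0.07 y 0.98 z -0.09 tz 0.155 tx 0.535
1.05 row x 0.03 y 2.20 z -0.66 tz 0.163 tx 0.556
1.2 row x 0.02 y 2.27 z -0.32 tz 0.167 tx 0.579
1.35 row x 0.01 y 2.29 z 0.02 tz 0.168 tx 0.602
1.5 row x -0.00 y 2.26 z 0.36 tz 0.165 tx 0.625
1.65 row x -0.01 y 2.19 z 0.70 tz 0.160 tx 0.647
1.75 row x -0.01 y 1.39 z 0.64 tz 0.154 tx 0.661
```

View pics/s13c.png

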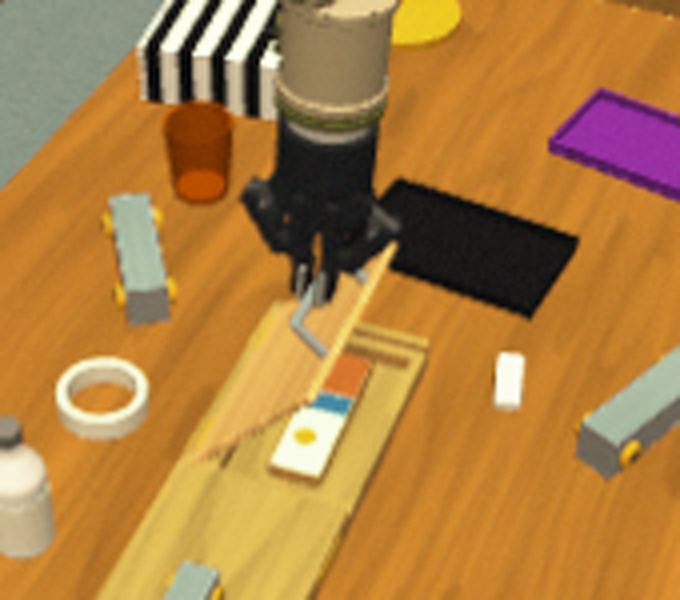

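>>> {"api": "servo_tool", "payload": {"steps": [{"hand": 1.0,"x": 0.05,"y": 1.6,"z": -0.3,"turn": 0},{"hand": 1.0,"x": 0.05,"y": 2.2,"z": -0.5,"turn": 0},{"hand": 1.0,"x": 0,"y": 2.2,"z": -0.2,"turn": 0}]}}

```text
time_s: 24.35
ee_pos: [0.5827, -0.1296, 0.1704]
ee_rot: [[-0.047, 0.998, 0.04], [0.998, 0.046, 0.034], [0.032, 0.042, -0.999]]
wrist_force: [-3.5, -1.4, -1.8]
grip_width: 0.0086
```

```bash
python3 - <<'E'
from h import *
cov([1.35,1.5,1.65,1.78],[.4484,-.1356,.0541])
st()
E
```

```text
now dx 134.4 dz 116.3 dy -1.0 F [-3.5 -1.4 -1.8] w 0.0086
theta est 1.226 radius err mm 2.8
1.35 row x 0.10 y 1.91 z 0.32 tz 0.168 tx 0.602
1.5 row x 0.00 y 2.27 z 0.35 tz 0.165 tx 0.625
1.65 row x -0.01 y 2.19 z 0.69 tz 0.160 tx 0.647
1.78 row x -0.02 y 1.80 z 0.85 tz 0.152 tx 0.665
24.35 [ 0.5827 -0.1296  0.1704] [-3.5 -1.4 -1.8] 0.0086
[[-0.047, 0.998, 0.04], [0.998, 0.046, 0.034], [0.032, 0.042, -0.999]] [-0.14  0.54  0.43  2.   -0.43  0.65  0.62]
```

>>> {"api": "servo_tool", "payload": {"steps": [{"hand": 1.0,"x": 0.05,"y": 2.1,"z": 0.15,"turn": 0},{"hand": 1.0,"x": 0,"y": 2.2,"z": 0.35,"turn": 0},{"hand": 1.0,"x": 0,"y": 2.1,"z": 0.6,"turn": 0}]}}

```text
time_s: 24.72
ee_pos: [0.6467, -0.1268, 0.1632]
ee_rot: [[-0.047, 0.998, 0.037], [0.998, 0.046, 0.034], [0.032, 0.039, -0.999]]
wrist_force: [-3.7, -2.5, -0.9]
grip_width: 0.0088
```

```bash
python3 - <<'E'
from h import *
cov([1.65,1.72,1.78],[.4484,-.1356,.0541])
grab('side','s14')
cv2.imwrite('pics/s14c.png',cv2.resize(cv2.imread('pics/s14.png')[90:240,180:350],None,fx=4,fy=4,interpolation=2))
E
```

```text
now dx 198.4 dz 109.1 dy -1.5 F [-3.7 -2.5 -0.9] w 0.0088
theta est 1.641 radius err mm 3.4
1.65 row x 0.14 y -0.00 z 0.37 tz 0.160 tx 0.647
1.72 row x -0.01 y 0.98 z 0.43 tz 0.156 tx 0.657
1.78 row x -0.01 y 0.82 z 0.42 tz 0.152 tx 0.665
```

View pics/s14c.png

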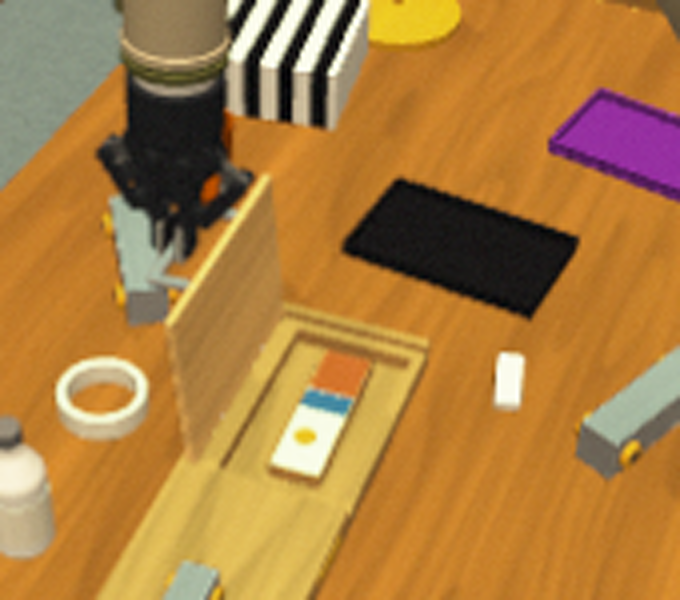

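>>> {"api": "servo_tool", "payload": {"steps": [{"hand": 1.0,"x": 0.05,"y": 1.0,"z": 0.5,"turn": 0},{"hand": 1.0,"x": 0,"y": 0.7,"z": 0.4,"turn": 0},{"hand": 0.72,"x": 0,"y": 0,"z": 0,"turn": 0},{"hand": 0.72,"x": 0,"y": 0,"z": 0,"turn": 0}]}}

```text
time_s: 25.28
ee_pos: [0.6665, -0.1248, 0.1536]
ee_rot: [[-0.048, 0.998, 0.038], [0.998, 0.047, 0.033], [0.031, 0.04, -0.999]]
wrist_force: [-0.0, 0.8, 0.7]
grip_width: 0.0243
```

```bash
python3 - <<'E'
from h import *
cov([1.72,1.78],[.4484,-.1356,.0541])
grab('wrist','w29')
st()
E
```

```text
now dx 218.4 dz 99.5 dy -0.6 F [-0.   0.8  0.7] w 0.0243
theta est 1.783 radius err mm 2.3
1.72 row x 0.06 y -0.97 z -0.24 tz 0.156 tx 0.657
1.78 row x -0.01 y 0.82 z 0.42 tz 0.152 tx 0.665
25.325 [ 0.6665 -0.1247  0.1537] [ 0.3  0.5 -0.2] 0.0237
[[-0.048, 0.998, 0.038], [0.998, 0.047, 0.033], [0.031, 0.04, -0.999]] [-0.15  0.65  0.42  1.82 -0.45  0.73  0.58]
```

View pics/w29.png

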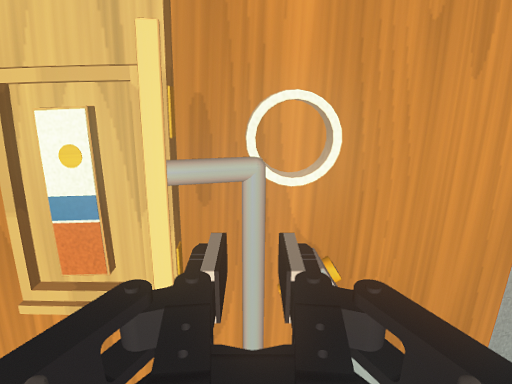

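>>> {"api": "servo_tool", "payload": {"steps": [{"hand": 0.72,"x": 0,"y": 0.15,"z": -3,"turn": 0},{"hand": 0.72,"x": 0,"y": 0.2,"z": -5,"turn": 0},{"hand": 0.5,"x": 0,"y": 0,"z": -5,"turn": 0},{"hand": 0.35,"x": 0,"y": -3,"z": -2,"turn": 0}]}}

```text
time_s: 25.82
ee_pos: [0.634, -0.1292, 0.3048]
ee_rot: [[-0.05, 0.998, 0.035], [0.998, 0.049, 0.035], [0.033, 0.037, -0.999]]
wrist_force: [0.1, -0.6, -0.1]
grip_width: 0.0553
```

```bash
python3 - <<'E'
from h import *
st()
plan([0.53,-0.13,0.28],0.052)
grab('top','t2'); find('panel','top'); find('tray','top')
cv2.imwrite('pics/t2c.png',cv2.resize(cv2.imread('pics/t2.png')[110:250,120:380],None,fx=3,fy=3,interpolation=2))
E
```

```text
25.825 [ 0.634  -0.1292  0.3048] [ 0.1 -0.6 -0.1] 0.0553
[[-0.05, 0.998, 0.035], [0.998, 0.049, 0.035], [0.033, 0.037, -0.999]] [-0.22  0.46  0.53  1.75 -0.32  0.99  0.49]
2 rows, yaw 0.049 -> 0.052
{'x': np.float64(0.22), 'y': np.float64(-5.19), 'z': np.float64(1.24), 'turn': np.float64(-0.001)}
{'x': np.float64(0.23), 'y': np.float64(-5.19), 'z': np.float64(1.24), 'turn': np.float64(-0.001)}
panel top l 0.84 [ 0.5225 -0.141   0.0082] [255. 190.]
panel top l 0.54 [ 0.3791  0.2264 -0.0004] [140. 232.]
tray top l 0.76 [ 0.4911 -0.4175  0.0011] [339. 202.]
tray top l 0.56 [ 0.3468 -0.6584 -0.    ] [414. 249.]
```

View pics/t2c.png

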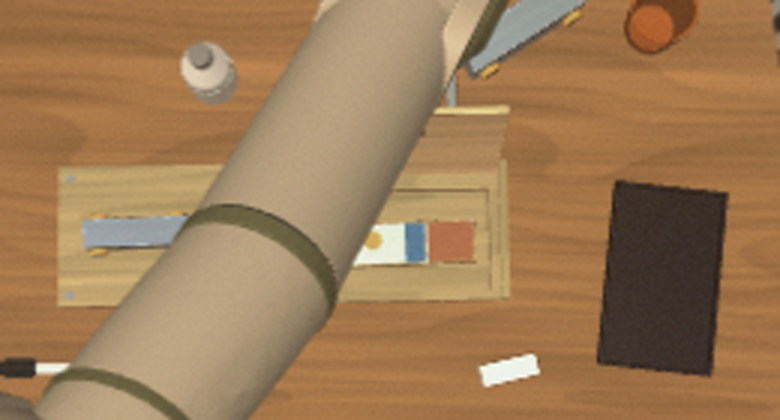

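>>> {"api": "servo_tool", "payload": {"steps": [{"hand": 0.35,"x": 0.2,"y": -4,"z": 0.5,"turn": 0},{"hand": 0.35,"x": 0,"y": -4.5,"z": 1.5,"turn": 0},{"hand": 0.35,"x": 0,"y": -2.2,"z": 2,"turn": 0},{"hand": 0.35,"x": 0,"y": 0,"z": 0,"turn": 0}]}}

```text
time_s: 26.48
ee_pos: [0.5246, -0.1289, 0.2562]
ee_rot: [[-0.051, 0.998, 0.031], [0.998, 0.05, 0.037], [0.035, 0.033, -0.999]]
wrist_force: [0.5, -0.1, -0.6]
grip_width: 0.0558
```

```bash
python3 - <<'E'
from h import *
st()
grab('wrist','w30')
find('panel','wrist')
cc=imaging.get_calibration('top')
P=[back((120+u/3,110+v/3),.016,cc) for u,v in((617,181),(727,193),(712,375),(598,362))]
for p in P: print(p)
print(np.mean(P,0), [np.degrees(np.arctan2(*(a-b)[1::-1])) for a,b in((P[0],P[3]),(P[1],P[2]))])
E
```

```text
26.475 [ 0.5246 -0.1289  0.2562] [ 0.5 -0.1 -0.6] 0.0558
[[-0.051, 0.998, 0.031], [0.998, 0.05, 0.037], [0.035, 0.033, -0.999]] [-0.22  0.37  0.52  2.03 -0.32  0.79  0.55]
panel wrist l 0.6 [ 0.3898 -0.2516 -0.0008] [134. 250.]
panel wrist l 0.57 [ 0.5173 -0.1406  0.0084] [235. 171.]
[ 0.59237986 -0.36919852  0.016     ]
[ 0.58207895 -0.48824731  0.016     ]
[ 0.38509272 -0.47216912  0.016     ]
[ 0.39584022 -0.35036353  0.016     ]
[ 0.48884794 -0.41999462  0.016     ] [np.float64(-5.474111350348898), np.float64(-4.666187640910132)]
```

View pics/w30.png

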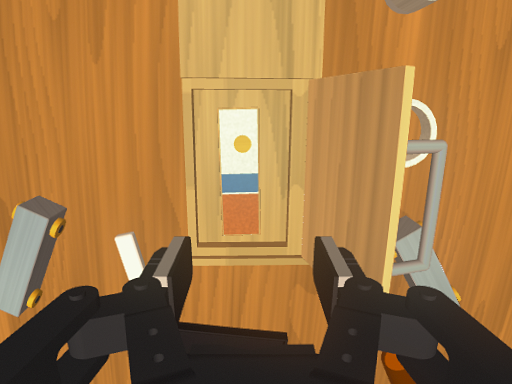

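```bash
python3 - <<'E'
from h import *
c=imaging.get_calibration('wrist')
P=[back(u,.021,c) for u in((219,109),(257,109),(259,234),(223,235))]
for p in P: print(np.round(p,4))
m=np.mean(P,0);d=(P[0]+P[1]-P[2]-P[3])/2;print(m,'len',np.linalg.norm(d),'yaw of x',np.arctan2(-d[0],d[1]))
W=[back(u,.03,c) for u in((193,89),(292,89),(294,243),(197,241))]
for p in W: print('well',np.round(p,4))
plan([m[0],m[1],0.09],np.arctan2(-d[0],d[1]))
E
```

```text
[ 0.4966 -0.0689  0.021 ]
[ 0.5385 -0.0669  0.021 ]
[ 0.5489 -0.2143  0.021 ]
[ 0.5054 -0.2172  0.021 ]
[ 0.52234234 -0.14184903  0.021     ] len 0.14816643539265742 yaw of x 0.06451404315060247
well [ 0.4689 -0.0491  0.03  ]
well [ 0.5745 -0.0438  0.03  ]
well [ 0.5909 -0.2209  0.03  ]
well [ 0.4751 -0.2223  0.03  ]
3 rows, yaw 0.051 -> 0.065
{'x': np.float64(-0.41), 'y': np.float64(-0.18), 'z': np.float64(5.59), 'turn': np.float64(-0.005)}
{'x': np.float64(-0.41), 'y': np.float64(-0.19), 'z': np.float64(5.59), 'turn': np.float64(-0.005)}
{'x': np.float64(-0.41), 'y': np.float64(-0.19), 'z': np.float64(5.59), 'turn': np.float64(-0.005)}
```

>>> {"api": "servo_tool", "payload": {"steps": [{"hand": 0.33,"x": -0.5,"y": -0.2,"z": 5,"turn": -0.005},{"hand": 0.33,"x": -0.5,"y": -0.2,"z": 5.5,"turn": -0.005},{"hand": 0.33,"x": -0.4,"y": -0.2,"z": 5,"turn": 0},{"hand": 0.33,"x": 0,"y": 0,"z": 0,"turn": 0}]}}

```text
time_s: 27.08
ee_pos: [0.5383, -0.1381, 0.1003]
ee_rot: [[-0.067, 0.997, 0.045], [0.997, 0.065, 0.035], [0.032, 0.047, -0.998]]
wrist_force: [-0.6, -0.1, 1.0]
grip_width: 0.0573
```

```bash
python3 - <<'E'
from h import *
st()
grab('wrist','w31')
find('panel','wrist')
plan([.522,-.142,.04],.06)
E
```

```text
27.075 [ 0.5383 -0.1381  0.1003] [-0.6 -0.1  1. ] 0.0573
[[-0.067, 0.997, 0.045], [0.997, 0.065, 0.035], [0.032, 0.047, -0.998]] [-0.04  0.6   0.32  2.14 -0.54  0.45  0.77]
panel wrist l 0.58 [ 0.5181 -0.1418  0.0104] [215. 201.]
2 rows, yaw 0.065 -> 0.06
{'x': np.float64(-0.11), 'y': np.float64(-0.9), 'z': np.float64(3.18), 'turn': np.float64(0.003)}
{'x': np.float64(-0.11), 'y': np.float64(-0.9), 'z': np.float64(3.18), 'turn': np.float64(0.003)}
```

View pics/w31.png

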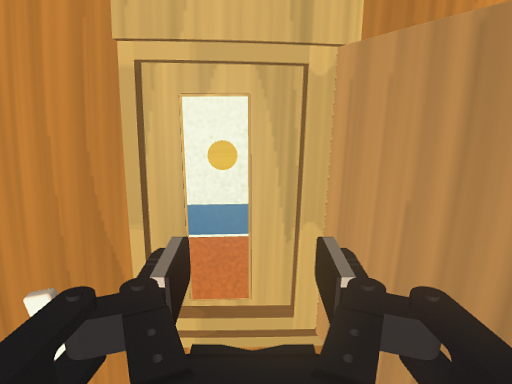

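```bash
python3 - <<'E'
from h import *
c=imaging.get_calibration('wrist')
P=[back(u,.021,c) for u in((181,95),(249,96),(249,299),(190,299))]
m=np.mean(P,0);d=(P[0]+P[1]-P[2]-P[3])/2;print(m,'len',np.linalg.norm(d),'yaw of x',np.arctan2(-d[0],d[1]))
E
```

```text
[ 0.52027408 -0.1422434   0.021     ] len 0.14988259542141652 yaw of x 0.05946185015828793
```

>>> {"api": "servo_tool", "payload": {"steps": [{"hand": 0.33,"x": -0.2,"y": -1.4,"z": 1,"turn": 0},{"hand": 0.33,"x": -0.1,"y": -0.6,"z": 3,"turn": 0},{"hand": 0.33,"x": 0,"y": 0,"z": 0,"turn": 0}]}}

```text
time_s: 27.55
ee_pos: [0.5281, -0.1421, 0.0692]
ee_rot: [[-0.069, 0.996, 0.063], [0.997, 0.067, 0.032], [0.028, 0.065, -0.998]]
wrist_force: [1.1, 0.2, -0.4]
grip_width: 0.0572
```

```bash
python3 - <<'E'
from h import *
st()
grab('wrist','w32')
plan([.522,-.142,.007],.06,maxmm=25)
E
```

```text
27.55 [ 0.5281 -0.1421  0.0692] [ 1.1  0.2 -0.4] 0.0572
[[-0.069, 0.996, 0.063], [0.997, 0.067, 0.032], [0.028, 0.065, -0.998]] [ 0.02  0.63  0.24  2.18 -0.59  0.34  0.84]
3 rows, yaw 0.067 -> 0.06
{'x': np.float64(0.03), 'y': np.float64(-0.23), 'z': np.float64(2.11), 'turn': np.float64(0.002)}
{'x': np.float64(0.03), 'y': np.float64(-0.23), 'z': np.float64(2.11), 'turn': np.float64(0.002)}
{'x': np.float64(0.03), 'y': np.float64(-0.23), 'z': np.float64(2.11), 'turn': np.float64(0.002)}
```

View pics/w32.png

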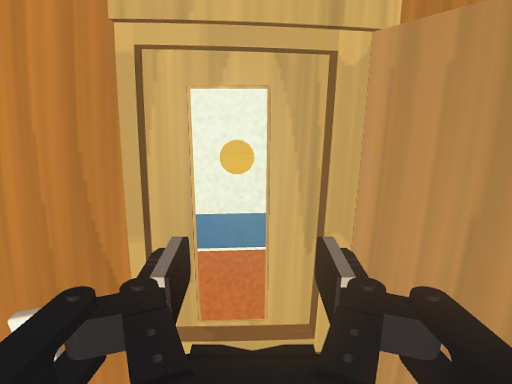

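>>> {"api": "servo_tool", "payload": {"steps": [{"hand": 0.33,"x": -0.05,"y": -0.6,"z": 1.5,"turn": 0},{"hand": 0.33,"x": -0.05,"y": -0.6,"z": 1.5,"turn": 0},{"hand": 0.33,"x": 0,"y": 0,"z": 0.3,"turn": 0}]}}

```text
time_s: 27.98
ee_pos: [0.5248, -0.1436, 0.0426]
ee_rot: [[-0.07, 0.995, 0.076], [0.997, 0.068, 0.029], [0.024, 0.078, -0.997]]
wrist_force: [-0.2, -0.5, -0.8]
grip_width: 0.0574
```

```bash
cat >> h.py <<'E'
def go(T):
    s=telemetry.get_state();e=np.array(s['ee_rot']).T@(np.array(T)-np.array(s['ee_pos']))*100;print('total tool shift x %.2f y %.2f z %.2f'%tuple(e))
E
python3 - <<'E'
from h import *
st()
grab('wrist','w33')
go([.521,-.142,.007])
E
```

```text
27.975 [ 0.5248 -0.1436  0.0426] [-0.2 -0.5 -0.8] 0.0574
[[-0.07, 0.995, 0.076], [0.997, 0.068, 0.029], [0.024, 0.078, -0.997]] [ 0.08  0.67  0.16  2.21 -0.62  0.25  0.88]
total tool shift x 0.11 y -0.70 z 3.53
```

View pics/w33.png

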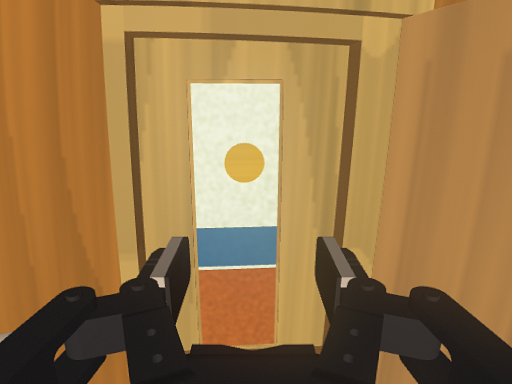

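>>> {"api": "servo_tool", "payload": {"steps": [{"hand": 0.33,"x": 0.05,"y": -0.5,"z": 1.2,"turn": 0},{"hand": 0.33,"x": 0.05,"y": -0.5,"z": 1.2,"turn": 0},{"hand": 0.33,"x": 0,"y": 0,"z": 0.5,"turn": 0}]}}

```text
time_s: 28.4
ee_pos: [0.5196, -0.1423, 0.0142]
ee_rot: [[-0.072, 0.994, 0.081], [0.997, 0.07, 0.028], [0.022, 0.083, -0.996]]
wrist_force: [-0.8, 0.2, 0.4]
grip_width: 0.0568
```

```bash
python3 - <<'E'
from h import *
st()
grab('wrist','w34')
go([.521,-.142,.008])
E
```

```text
28.4 [ 0.5196 -0.1423  0.0142] [-0.8  0.2  0.4] 0.0568
[[-0.072, 0.994, 0.081], [0.997, 0.07, 0.028], [0.022, 0.083, -0.996]] [ 0.13  0.72  0.08  2.23 -0.66  0.16  0.91]
total tool shift x 0.02 y 0.07 z 0.59
```

View pics/w34.png

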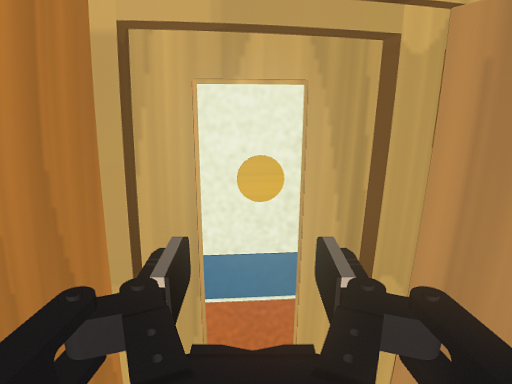

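>>> {"api": "servo_tool", "payload": {"steps": [{"hand": 0.33,"x": 0,"y": 0.0,"z": 0.6,"turn": 0},{"hand": 0.8,"x": 0,"y": 0,"z": 0,"turn": 0},{"hand": 0.8,"x": 0,"y": 0,"z": 0,"turn": 0},{"hand": 0.8,"x": 0,"y": 0,"z": 0,"turn": 0}], "force": 35}}

```text
time_s: 28.95
ee_pos: [0.5209, -0.1422, 0.0079]
ee_rot: [[-0.072, 0.994, 0.082], [0.997, 0.07, 0.028], [0.022, 0.083, -0.996]]
wrist_force: [0.3, -0.0, -1.6]
grip_width: 0.0454
```

>>> {"api": "servo_tool", "payload": {"steps": [{"hand": 0.8,"x": 0,"y": 0.1,"z": -1,"turn": 0},{"hand": 0.8,"x": 0,"y": 0.2,"z": -2,"turn": 0},{"hand": 0.8,"x": 0,"y": 0,"z": 0,"turn": 0}]}}

```text
time_s: 29.32
ee_pos: [0.5216, -0.1429, 0.0398]
ee_rot: [[-0.072, 0.994, 0.082], [0.997, 0.07, 0.028], [0.022, 0.084, -0.996]]
wrist_force: [0.1, 0.1, -0.7]
grip_width: 0.0453
```

```bash
python3 - <<'E'
from h import *
st()
grab('wrist','w35')
E
```

```text
29.325 [ 0.5216 -0.1429  0.0398] [ 0.1  0.1 -0.7] 0.0453
[[-0.072, 0.994, 0.082], [0.997, 0.07, 0.028], [0.022, 0.084, -0.996]] [ 0.09  0.67  0.14  2.22 -0.65  0.22  0.9 ]
```

View pics/w35.png

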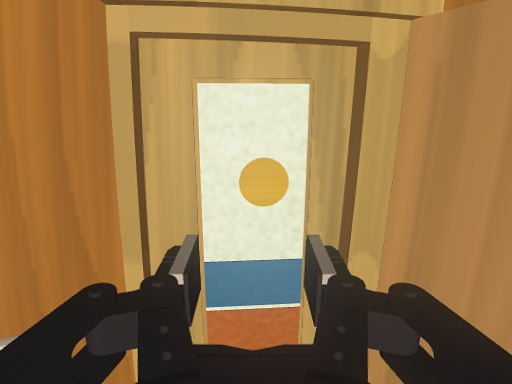

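>>> {"api": "servo_tool", "payload": {"steps": [{"hand": 0.8,"x": 0,"y": 0.3,"z": -3,"turn": 0},{"hand": 0.8,"x": 0,"y": 0.5,"z": -5,"turn": 0},{"hand": 0.8,"x": -3,"y": 0.5,"z": -4,"turn": 0},{"hand": 0.8,"x": -5,"y": 0,"z": 0,"turn": 0},{"hand": 0.8,"x": -5,"y": 0,"z": 0,"turn": 0.1}]}}

```text
time_s: 30.0
ee_pos: [0.5347, -0.2724, 0.1582]
ee_rot: [[0.02, 0.997, 0.077], [0.999, -0.023, 0.032], [0.034, 0.077, -0.996]]
wrist_force: [0.3, -0.1, -0.5]
grip_width: 0.0451
```

```bash
python3 - <<'E'
from h import *
st()
plan([.495,-.42,.15],-1.66,maxmm=60)
E
```

```text
30.0 [ 0.5347 -0.2724  0.1582] [ 0.3 -0.1 -0.5] 0.0451
[[0.02, 0.997, 0.077], [0.999, -0.023, 0.032], [0.034, 0.077, -0.996]] [ 0.12  0.56  0.42  2.02 -0.51  0.61  0.88]
10 rows, yaw -0.023 -> -1.66
{'x': np.float64(-1.48), 'y': np.float64(-0.36), 'z': np.float64(0.08), 'turn': np.float64(0.164)}
{'x': np.float64(-1.52), 'y': np.float64(-0.12), 'z': np.float64(0.08), 'turn': np.float64(0.164)}
{'x': np.float64(-1.52), 'y': np.float64(0.13), 'z': np.float64(0.08), 'turn': np.float64(0.164)}
{'x': np.float64(-1.48), 'y': np.float64(0.38), 'z': np.float64(0.08), 'turn': np.float64(0.164)}
{'x': np.float64(-1.4), 'y': np.float64(0.62), 'z': np.float64(0.08), 'turn': np.float64(0.164)}
{'x': np.float64(-1.28), 'y': np.float64(0.84), 'z': np.float64(0.08), 'turn': np.float64(0.164)}
{'x': np.float64(-1.13), 'y': np.float64(1.03), 'z': np.float64(0.08), 'turn': np.float64(0.164)}
{'x': np.float64(-0.94), 'y': np.float64(1.2), 'z': np.float64(0.08), 'turn': np.float64(0.164)}
{'x': np.float64(-0.73), 'y': np.float64(1.34), 'z': np.float64(0.08), 'turn': np.float64(0.164)}
{'x': np.float64(-0.51), 'y': np.float64(1.44), 'z': np.float64(0.08), 'turn': np.float64(0.164)}
```

>>> {"api": "servo_tool", "payload": {"steps": [{"hand": 0.8,"x": -1.8,"y": -0.3,"z": 0,"turn": 0.17},{"hand": 0.8,"x": -1.8,"y": -0.1,"z": 0,"turn": 0.17},{"hand": 0.8,"x": -1.7,"y": 0.1,"z": 0,"turn": 0.17},{"hand": 0.8,"x": -1.6,"y": 0.4,"z": 0,"turn": 0.17},{"hand": 0.8,"x": -1.5,"y": 0.6,"z": 0,"turn": 0.17}]}}

```text
time_s: 30.62
ee_pos: [0.5094, -0.3605, 0.151]
ee_rot: [[0.782, 0.619, 0.076], [0.618, -0.785, 0.031], [0.079, 0.022, -0.997]]
wrist_force: [0.2, -0.2, -0.5]
grip_width: 0.0451
```

```bash
python3 - <<'E'
from h import *
st()
plan([.49,-.42,.15],-1.66,maxmm=60)
E
```

```text
30.625 [ 0.5094 -0.3605  0.151 ] [ 0.2 -0.2 -0.5] 0.0451
[[0.782, 0.619, 0.076], [0.618, -0.785, 0.031], [0.079, 0.022, -0.997]] [ 0.14  0.65  0.66  1.97 -0.72  0.72  0.35]
5 rows, yaw -0.903 -> -1.66
{'x': np.float64(-1.04), 'y': np.float64(0.7), 'z': np.float64(0.02), 'turn': np.float64(0.151)}
{'x': np.float64(-0.92), 'y': np.float64(0.84), 'z': np.float64(0.02), 'turn': np.float64(0.151)}
{'x': np.float64(-0.79), 'y': np.float64(0.97), 'z': np.float64(0.02), 'turn': np.float64(0.151)}
{'x': np.float64(-0.63), 'y': np.float64(1.08), 'z': np.float64(0.02), 'turn': np.float64(0.151)}
{'x': np.float64(-0.46), 'y': np.float64(1.16), 'z': np.float64(0.02), 'turn': np.float64(0.151)}
```

>>> {"api": "servo_tool", "payload": {"steps": [{"hand": 0.8,"x": -1.1,"y": 0.7,"z": 0,"turn": 0.16},{"hand": 0.8,"x": -1.0,"y": 0.9,"z": 0,"turn": 0.16},{"hand": 0.8,"x": -0.8,"y": 1.0,"z": 0,"turn": 0.16},{"hand": 0.8,"x": -0.6,"y": 1.1,"z": 0,"turn": 0.15},{"hand": 0.8,"x": -0.4,"y": 1.1,"z": 0,"turn": 0.1}]}}

```text
time_s: 31.25
ee_pos: [0.4868, -0.4211, 0.1433]
ee_rot: [[0.994, -0.086, 0.071], [-0.088, -0.996, 0.034], [0.068, -0.04, -0.997]]
wrist_force: [0.6, 0.4, -0.8]
grip_width: 0.0454
```

```bash
python3 - <<'E'
from h import *
st()
plan([.489,-.42,.12],-1.66,maxmm=60)
grab('wrist','w36'); grab('side','s15')
cv2.imwrite('pics/s15c.png',cv2.resize(cv2.imread('pics/s15.png')[70:240,200:380],None,fx=4,fy=4,interpolation=2)[:600])
E
```

```text
31.25 [ 0.4868 -0.4211  0.1433] [ 0.6  0.4 -0.8] 0.0454
[[0.994, -0.086, 0.071], [-0.088, -0.996, 0.034], [0.068, -0.04, -0.997]] [ 0.15  0.75  0.85  1.93 -0.87  0.85 -0.17]
1 rows, yaw -1.657 -> -1.66
{'x': np.float64(0.21), 'y': np.float64(-0.13), 'z': np.float64(2.33), 'turn': np.float64(0.003)}
```

View pics/w36.png

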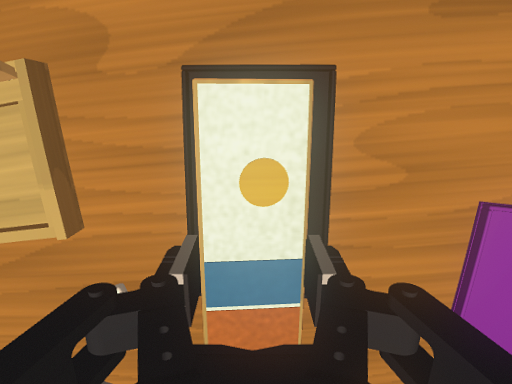

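View pics/s15c.png

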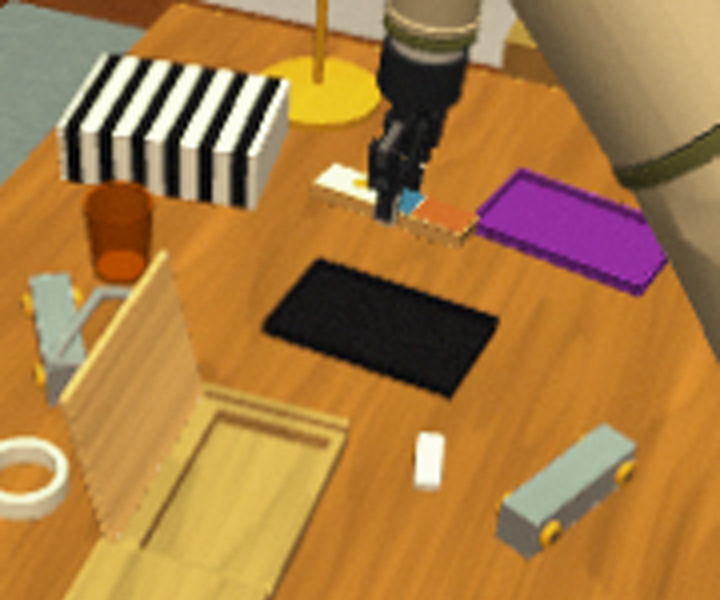

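>>> {"api": "servo_tool", "payload": {"steps": [{"hand": 0.8,"x": 5,"y": 0,"z": -3,"turn": 0},{"hand": 0.8,"x": 5,"y": 0,"z": -3,"turn": 0},{"hand": 0.8,"x": 5,"y": 0,"z": -3,"turn": 0}]}}

```text
time_s: 31.72
ee_pos: [0.6279, -0.4364, 0.2414]
ee_rot: [[0.995, -0.083, 0.064], [-0.086, -0.996, 0.038], [0.06, -0.043, -0.997]]
wrist_force: [1.1, -1.3, -1.0]
grip_width: 0.0451
```

>>> {"api": "servo_tool", "payload": {"steps": [{"hand": 0.8,"x": -2,"y": 0,"z": 1.2,"turn": 0},{"hand": 0.8,"x": -2,"y": 0,"z": 1.2,"turn": 0},{"hand": 0.8,"x": -2,"y": 0,"z": 1.2,"turn": 0},{"hand": 0.8,"x": -2,"y": 0,"z": 1.2,"turn": 0}]}}

```text
time_s: 32.22
ee_pos: [0.5581, -0.4254, 0.1878]
ee_rot: [[0.996, -0.06, 0.068], [-0.062, -0.997, 0.036], [0.066, -0.04, -0.997]]
wrist_force: [-0.8, -0.5, -0.6]
grip_width: 0.0453
```

```bash
python3 - <<'E'
from h import *
go([.489,-.42,.05])
st()
E
```

```text
total tool shift x -7.83 y 0.43 z 13.29
32.225 [ 0.5581 -0.4254  0.1878] [-0.8 -0.5 -0.6] 0.0453
[[0.996, -0.06, 0.068], [-0.062, -0.997, 0.036], [0.066, -0.04, -0.997]] [ 0.09  0.77  0.89  1.76 -0.81  0.99 -0.3 ]
```

>>> {"api": "servo_tool", "payload": {"steps": [{"hand": 0.8,"x": -2,"y": 0.1,"z": 3,"turn": 0.013},{"hand": 0.8,"x": -2.2,"y": 0.1,"z": 3,"turn": 0.013},{"hand": 0.8,"x": -2,"y": 0.1,"z": 3,"turn": 0},{"hand": 0.8,"x": -1.2,"y": 0.1,"z": 2,"turn": 0},{"hand": 0.8,"x": 0,"y": 0,"z": 0,"turn": 0}]}}

```text
time_s: 32.85
ee_pos: [0.489, -0.4151, 0.0676]
ee_rot: [[0.995, -0.072, 0.066], [-0.074, -0.996, 0.04], [0.063, -0.045, -0.997]]
wrist_force: [0.6, -0.8, -1.1]
grip_width: 0.0451
```

```bash
python3 - <<'E'
from h import *
st()
go([.489,-.42,.014])
grab('wrist','w37')
cc=imaging.get_calibration('wrist')
E
```

```text
32.85 [ 0.489  -0.4151  0.0676] [ 0.6 -0.8 -1.1] 0.0451
[[0.995, -0.072, 0.066], [-0.074, -0.996, 0.04], [0.063, -0.045, -0.997]] [ 0.21  0.83  0.73  1.96 -0.98  0.74 -0.07]
total tool shift x -0.30 y 0.73 z 5.33
```

View pics/w37.png

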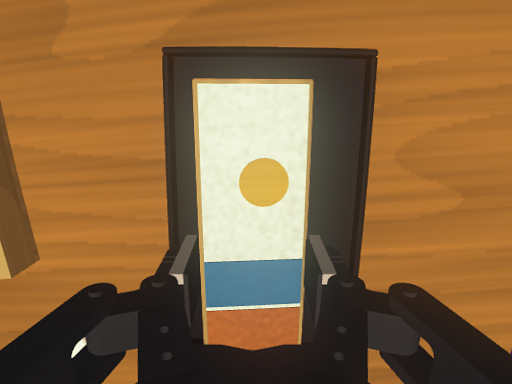

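>>> {"api": "servo_tool", "payload": {"steps": [{"hand": 0.8,"x": -0.15,"y": 0.35,"z": 2,"turn": 0.01},{"hand": 0.8,"x": -0.15,"y": 0.35,"z": 1.6,"turn": 0},{"hand": 0.8,"x": 0,"y": 0,"z": 0.8,"turn": 0},{"hand": 0.8,"x": 0,"y": 0,"z": 0,"turn": 0}]}}

```text
time_s: 33.4
ee_pos: [0.4945, -0.4213, 0.0267]
ee_rot: [[0.995, -0.074, 0.073], [-0.077, -0.996, 0.037], [0.07, -0.042, -0.997]]
wrist_force: [0.2, -0.9, -0.5]
grip_width: 0.0448
```

```bash
python3 - <<'E'
from h import *
st()
go([.489,-.42,.014])
grab('wrist','w38'); grab('side','s16')
cv2.imwrite('pics/s16c.png',cv2.resize(cv2.imread('pics/s16.png')[90:210,220:370],None,fx=4,fy=4,interpolation=2))
E
```

```text
33.4 [ 0.4945 -0.4213  0.0267] [ 0.2 -0.9 -0.5] 0.0448
[[0.995, -0.074, 0.073], [-0.077, -0.996, 0.037], [0.07, -0.042, -0.997]] [ 0.27  0.87  0.62  1.96 -1.01  0.65 -0.05]
total tool shift x -0.65 y -0.04 z 1.23
```

View pics/w38.png

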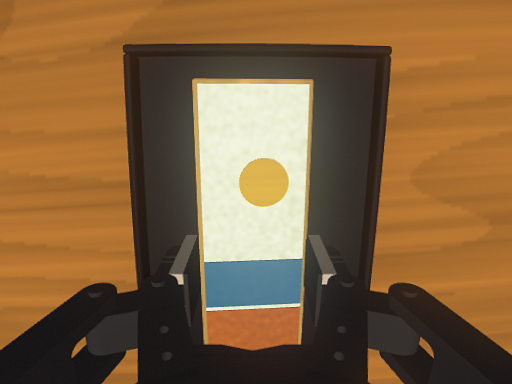

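View pics/s16c.png

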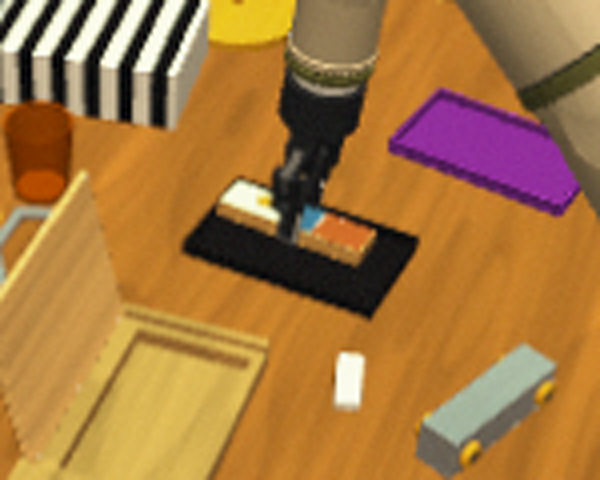

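>>> {"api": "servo_tool", "payload": {"steps": [{"hand": 0.8,"x": -0.1,"y": 0,"z": 0.8,"turn": 0},{"hand": 0.8,"x": -0.1,"y": 0,"z": 0.6,"turn": 0}], "force": 20}}

```text
time_s: 33.75
ee_pos: [0.4942, -0.421, 0.0134]
ee_rot: [[0.995, -0.074, 0.074], [-0.076, -0.996, 0.035], [0.071, -0.04, -0.997]]
wrist_force: [-0.6, 0.1, -1.3]
grip_width: 0.0455
```

```bash
python3 - <<'E'
from h import *
st()
E
```

```text
33.75 [ 0.4942 -0.421   0.0134] [-0.6  0.1 -1.3] 0.0455
[[0.995, -0.074, 0.074], [-0.076, -0.996, 0.035], [0.071, -0.04, -0.997]] [ 0.3   0.87  0.58  1.96 -1.01  0.61 -0.05]
```

Contact is expected about here; lower a little more to flatten the panel onto the floor.

>>> {"api": "servo_tool", "payload": {"steps": [{"hand": 0.8,"x": 0,"y": 0,"z": 0.3,"turn": 0},{"hand": 0.8,"x": 0,"y": 0,"z": 0.3,"turn": 0},{"hand": 0.8,"x": 0,"y": 0,"z": 0.1,"turn": 0}]}}

```text
time_s: 34.12
ee_pos: [0.4951, -0.4212, 0.0077]
ee_rot: [[0.994, -0.074, 0.077], [-0.077, -0.996, 0.035], [0.074, -0.04, -0.996]]
wrist_force: [-3.0, 4.4, 14.9]
grip_width: 0.0448
```

```bash
python3 - <<'E'
from h import *
st(); grab('wrist','w39')
E
```

```text
34.125 [ 0.4951 -0.4212  0.0077] [-3.   4.4 14.9] 0.0448
[[0.994, -0.074, 0.077], [-0.077, -0.996, 0.035], [0.074, -0.04, -0.996]] [ 0.31  0.88  0.56  1.96 -1.01  0.59 -0.05]
```

View pics/w39.png

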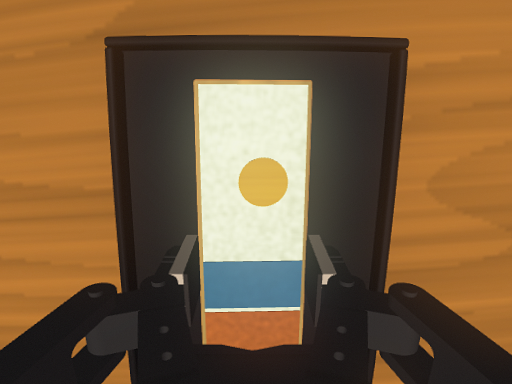

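>>> {"api": "servo_tool", "payload": {"steps": [{"hand": 0.36,"x": 0,"y": 0,"z": 0,"turn": 0},{"hand": 0.36,"x": 0,"y": 0,"z": 0,"turn": 0},{"hand": 0.36,"x": 0,"y": 0,"z": -2,"turn": 0},{"hand": 0.36,"x": 0,"y": 0,"z": -5,"turn": 0},{"hand": 0.36,"x": 0,"y": 0,"z": -6,"turn": 0}]}}

```text
time_s: 34.8
ee_pos: [0.4831, -0.4246, 0.1385]
ee_rot: [[0.995, -0.075, 0.07], [-0.078, -0.996, 0.039], [0.067, -0.045, -0.997]]
wrist_force: [1.3, 0.2, 0.2]
grip_width: 0.0547
```

>>> {"api": "servo_tool", "payload": {"steps": [{"hand": 0.36,"x": 0,"y": 0,"z": -6,"turn": 0},{"hand": 0.36,"x": 0,"y": 0,"z": -3,"turn": 0},{"hand": 0.36,"x": -2,"y": 0,"z": 0,"turn": 0},{"hand": 0.36,"x": 0,"y": 0,"z": 0,"turn": 0}]}}

```text
time_s: 35.3
ee_pos: [0.4541, -0.4284, 0.2379]
ee_rot: [[0.994, -0.078, 0.076], [-0.081, -0.996, 0.034], [0.073, -0.04, -0.997]]
wrist_force: [0.1, 0.8, 0.1]
grip_width: 0.0547
```

```bash
python3 - <<'E'
from h import *
st(); grab('wrist','w40'); grab('side','s17'); grab('top','t3')
a=cv2.resize(cv2.imread('pics/s17.png')[60:290,140:390],None,fx=2.6,fy=2.6,interpolation=2)
cv2.imwrite('pics/s17c.png',a)
cv2.imwrite('pics/t3c.png',cv2.resize(cv2.imread('pics/t3.png')[100:290,110:380],None,fx=2.9,fy=2.9,interpolation=2))
st()
E
```

```text
35.3 [ 0.4541 -0.4284  0.2379] [0.1 0.8 0.1] 0.0547
[[0.994, -0.078, 0.076], [-0.081, -0.996, 0.034], [0.073, -0.04, -0.997]] [ 0.16  0.6   0.87  1.89 -0.67  0.94 -0.29]
35.45 [ 0.4564 -0.4281  0.2368] [-0.1 -0.6  0.1] 0.0547
[[0.994, -0.076, 0.075], [-0.079, -0.996, 0.034], [0.073, -0.04, -0.997]] [ 0.16  0.6   0.87  1.89 -0.67  0.94 -0.29]
```

View pics/w40.png

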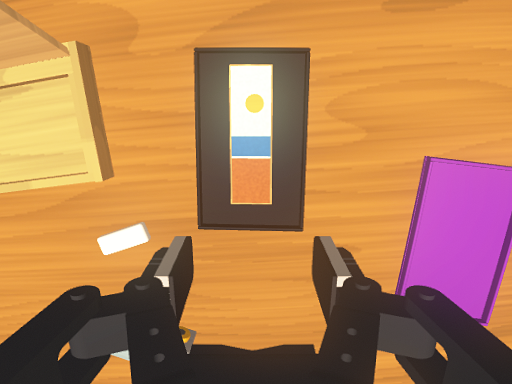

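View pics/s17c.png

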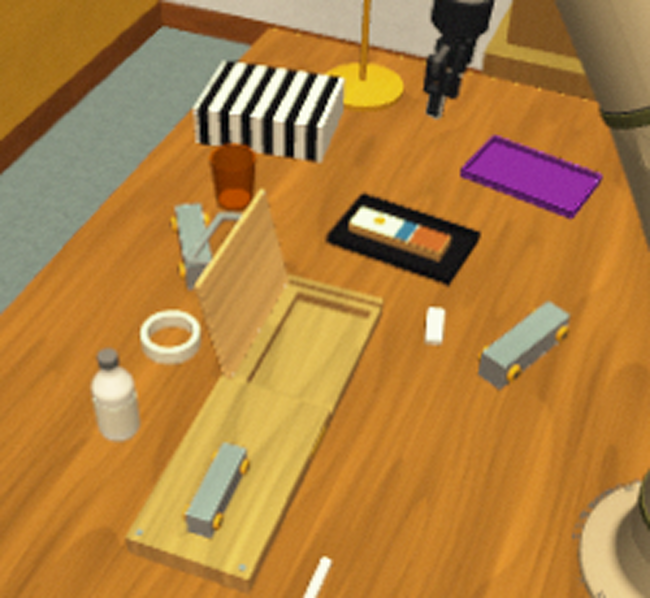

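View pics/t3c.png

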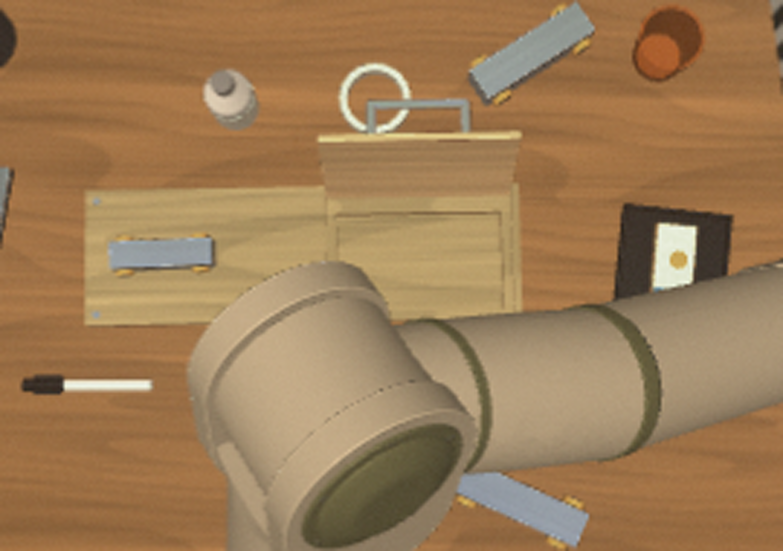

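```bash
python3 - <<'E'
from h import *
print(job.finish_job())
E
```

```text
the job is handed in; nothing more can be done
None
```

The job was handed in at about 35.5 s. The weight is off the cover, the cover is open, and the panel is lying in the black tray.

- **Weight:** I walked the smallest bar end over end twice, pinched by its knobs. It now lies flat on the bare bed, clear of the cover and the bed's end.
- **Cover:** I estimate it stands at about 1.78 rad from the gripper path. The camera pictures show it past upright and staying there.
- **Panel:** The last wrist and side pictures show it flat in the tray, painted side up, with its length along the tray.
- **Other items:** Eraser, marker, glue bottle, tape roll and look-alikes appear where they started. The gripper was clear of everything, with the wrist force near zero.

**What went wrong:** The second turn was not clean.
- **Slide:** With the bar upright, the gripper came down too low and pressed it with about 71 N at the wrist, under the 120 N limit. It slid forward about 30–50 mm instead of leaning over, so I dragged it back on its end, stood it up again and laid it down properly.
- **Possible lift:** Around the upright positions the gripper briefly carried about the bar's full weight. The lower end may have lifted up to about 1 mm off the press, which I could not rule out.
- **Tool tilt:** The tool drifted to about 4–5° off vertical, so I pressed the panel down lightly (about 15 N) to lay it flat before letting go.

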